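# Carry the unlocked tilting specimen mast past the light plate to the empty rest

## Task

The tilting specimen holder stands in one of two forked rests with its tilt lock off: the spring of its top-heavy mast is too soft to hold it up, so out of the fork it falls over unless you balance it. Take the holder by its black handle, draw it out of the fork and hold it roughly level in the air over the round light plate, with the mast's pivot above the middle of the plate and the mast balanced upright, for four seconds; then push the mast into the fork of the other, empty rest, set the holder down there squarely without banging it and let go. Never let the mast fall against its stops, do not touch the mast with the hand, and leave the other things on the bench alone.

Things in the scene. Friction and masses are not known exactly. Their poses are not given: they have to be found in the camera images.
- holder: Loose holder, about 0.9 kg with its mast. Aluminium base plate 310 x 70 x 12 mm (x -120 to +190, y +-35), dark steel weight on its back end (x -120 to -80, 42 mm high), black handle block at x = 0, mast at x = 160 mm. Origin: under the handle, on the plate's underside. x from handle to mast, z up, y across: the way the mast can fall. Centre of mass about 20 mm ahead of the handle.
- handle_top (a point): Centre of the handle's top face, 90 mm above the holder's underside. The handle is an upright block, 46 mm in the holder's x, 30 mm in y, free on all sides from 12 to 90 mm above the underside: grip it across y, from above.
- pivot (a point): The mast's pivot, in the holder's frame at x = 160, y = 0, z = 130 mm, between two thin upright cheeks (x = 135 and 185 mm, 142 mm tall). The hinge axis runs along the holder's x.
- tilt (a joint): Tilt of the mast relative to the holder's z axis, rad: 0 along it, positive when it leans towards the holder's +y; stops at +-0.40. The hinge has a soft centring spring, 0.030 N m/rad, zero at 0, too weak to hold the mast up; no friction, damping about 0.0002 N m s/rad. Rolling the held holder a little to the side opposite to the lean lets the spring pull the mast back.
- mast: Mast, 0.25 kg: rod 12 mm thick, white cup 40 mm wide from 140 to 190 mm above the pivot, brass weight 26 mm wide 70 to 100 mm below it. Origin at the pivot, z up along it. About the pivot: inertia I = 0.00343 kg m2, mass moment S = 0.00494 kg m. I x tilt acceleration = 9.81 S x tilt from vertical - 0.030 x joint tilt - S x pivot acceleration along y; time constant 0.43 s.
- cup_top (a point): Centre of the cup's top face, 190 mm above the pivot along the mast, 320 mm above the holder's underside.
- lamp_plate: Fixed light plate, 140 x 140 x 12 mm, with a round bright field of 100 mm diameter. Origin: centre of its underside, on the bench.
- rest_a: Fixed rest in which the holder stands at the start, origins (6 mm apart in z) and axes together. Origin on the bench, x towards the pillar, z up. Aluminium floor plate 380 x 130 x 6 mm (x -130 to +250, y +-65); grey pillar at x 220 to 250 mm, 241 mm tall, carrying a fork. The holder's rod stands in the fork at x = 160 mm. The holder comes out lifted 5 to 20 mm and drawn to -x.
- rest_a_fork (a point): Where the rod stands in rest_a's fork: x = 160, y = 0, z = 241 mm in the rest's frame. Two level steel prongs, 16 mm high (z 233 to 249), reach from the pillar towards -x: inner gap 17.4 mm from x = 220 to 150 mm, flaring to 74 mm at x = 128 mm, open to -x. With the holder on the floor the cup is 27 mm above the prongs and the yoke 85 mm below.
- rest_b: The other rest, empty at the start: same make, sizes and axes as rest_a. The holder belongs in it with its origin over the rest's origin, its axes along the rest's and its rod in the fork at x = 160 mm.
- rest_b_fork (a point): Where the rod must stand in rest_b's fork: x = 160, y = 0, z = 241 mm in the rest's frame. The fork is the same as that of rest_a.
- dish: Bystander: low round dish, 90 mm diameter, 14 mm tall. Origin under its centre.
- lens_cap: Bystander: black lens cap, 52 mm diameter, 60 mm tall. Origin under its centre.
- jar: Bystander: amber jar, 54 mm diameter, 80 mm tall. Origin under its centre.
- beaker: Bystander: glass beaker, 68 mm diameter, 80 mm tall. Origin under its centre.
- tip_box: Bystander: blue box, 90 x 120 x 50 mm. Origin under its centre.
There are look-alikes about, which are no part of the job. There is more than one size of the lamp_plate; the one meant has the size given above.

How it is judged (in metres and radians):
On the way:
1. the holder is held in the air, within 0.16 rad of level, over the light plate, pivot within 50 mm of its middle, mast within 0.12 rad of upright, for 4 s (horizontal distance between pivot and lamp_plate below 0.05 m and height (world z) of holder above 0.025 m and contact force between holder and lamp_plate below 0.05 N and angle between holder's own z axis and vertical below 0.16 rad and angle between mast's own z axis and vertical below 0.12 rad), for 4 s.
At the end, for the whole second after the job is handed in: The holder stands released and at rest flat on the floor of the formerly empty rest, within 25 mm in x and y and 0.15 rad of square, its mast within 0.12 rad of upright between the prongs (x of holder in the frame of rest_b between -0.025 and 0.025 m and y of holder in the frame of rest_b between -0.025 and 0.025 m and z of holder in the frame of rest_b between 0 and 0.012 m and angle between the x axis of holder and the x axis of rest_b, either way round below 0.15 rad and angle between holder's own z axis and vertical below 0.06 rad and angle between mast's own z axis and vertical below 0.12 rad and linear speed of holder below 0.02 m/s and angular speed of mast below 0.2 rad/s); the robot touches nothing.
It fails at once if the mast fell over towards its stops (more than 0.35 rad from the holder's upright) (value of joint tilt above 0.35 rad or value of joint tilt below -0.35 rad).
It fails at once if the robot touched the mast (contact force between any of the arm, the fingers and mast above 0.5 N).
It fails at once if the holder was tipped more than 0.3 rad (angle between holder's own z axis and vertical above 0.3 rad).
It fails at once if the holder was banged down on the rest (over 100 N) (contact force between holder and rest_b above 100 N).
It fails at once if a bystander was moved more than 30 mm (distance of any of dish, lens_cap, jar, beaker, tip_box from where it was at the start of the episode above 0.03 m).
It also fails if it takes over 72 s, if anything falls off the work surface, if the arm or the gripper's body presses on something with over 40 N, if the wrist force passes 120 N, or if a joint passes its speed limit or range.

## Robot

A 6-joint arm with a two-finger parallel gripper is mounted at the origin on the work surface. World frame = base frame: x ahead of the robot, y to its left, z up, the work surface at z = 0. Lengths are in mm, angles in degrees, forces in N, time in s.
With the tool pointing down it reaches from about 300 to 850 mm from the base axis. Payload 4.2 kg.
Tool frame: the origin (TCP) lies midway between the tips of the shut fingers; the grasp point (between the pads) lies 19 mm behind it; z points along the fingers, y is the line along which they close (so a half turn about z gives the same grasp; the last joint's range is limited). The gripper opens to 91 mm and grips with 3 to 60 N. Pads are 32 mm wide; open, the fingers measure 118 mm over their backs; the gripper's body (76 mm by 178 mm) begins 60 mm behind the grasp point.
Start: joints at [-72.021, 18.312, 89.639, -0, 72.044, -1.146], TCP at [188.394, -543.278, 213.976] pointing down, gripper open.
Joint ranges: [-177.97, 177.97], [-48.28, 115.42], [12.27, 149.76], [-77.06, 257.06], [2.81, 150.46], [-146.56, 146.56]. Speed limits (degrees/s): [147.25, 147.25, 180, 180, 180, 180].

## Interface

Orientations are given as [roll, pitch, yaw] about the fixed x, y, z axes, in that order (R = Rz(yaw) Ry(pitch) Rx(roll)).
In Python, from workcell import state, grab_frame, camera_model, workorder gives the robot as it stands.
- The arm moves only by the tool carry_out, never from a script. Its argument "commands" is a list of rows, each a list of 7 numbers: the turn, a rotation vector about the tool's x, y, z in degrees, then the shift along the tool's x, y, z in mm, then the opening, from -1 (shut) to 1 (fully open). In form: [[ax, ay, az, dx, dy, dz, hand], ...]. A call has 1 to 20 rows; each row is the pose to reach, as a shift and turn from the pose commanded when the call began, along the tool's axes at that moment; what a row does not reach only later rows make up. A row lasts 1/10 s, in which the tool goes at most 50 mm and 8.59 degrees, less where a joint would pass 70% of its speed; a pose out of reach is approached as far as the arm can. A call with a gripper value outside its range is refused whole. The fingers move at their own pace and stop on an object; "force" is the grip in N (left out, the last holds). Time passes only in rows, so rows that repeat a pose let the fingers close. It gives the time, the measured TCP pose, the force, the opening and the grip force at its end, in the units of the state.
- state(): the state, without advancing time (a new reading comes with each control period).
- grab_frame(name): name is "side" or "top" or "wrist"; returns the picture (400x640x3 uint8, red, green, blue); there is no depth.
- camera_model(name): a dict with "fx", "fy", "cx", "cy" (pixels), "origin" and "rotation" of the camera in the world; the wrist camera has in their place "mount" (4x4, takes a point from camera to tool coordinates, whose origin is the TCP and whose axes are the flange's). Camera axes: x right, y up, looking along -z (the intrinsics and any distortion apply to the point x, -y, -z); pixel columns grow to the right and rows downward; lengths in mm; the calibration is good to about 2 mm. A picture is of the moment at which its call begins: read the wrist's pose just before it. camera_model takes no time and is no camera call.
- workorder.job_done(): hands the job in; it is judged then, once.
The state is a dict: "time_s": time; "qpos": joint angles; "qvel": joint speeds; "effort": joint torques, N m; "ee_pos": TCP position; "ee_rot": TCP orientation; "force": force on the tool from outside, world axes, zero at the start; "torque": the same for the moment, N m; "gripper_width": finger opening in mm; "gripper_force": force on a finger pad.
Only numpy, scipy, OpenCV 4.12 (cv2) and the standard library are available. Lean on these libraries where they do the work, as an engineer would, in place of code of your own. Each camera call takes 0.05 s, during which the arm holds its last target. There are 200 camera calls.

## Working session

There is one attempt and no reset: what is moved stays moved. The work goes in short steps, Python scripts to look and compute and a tool call to move; the robot and the scene stay as the last step left them, time stands still between calls to the robot, and variables do not carry over. Pictures are saved under pics/ and viewed, at most 10 in all, crops included, and the job is handed in when it is done.

Besides the shell and the picture viewer there is one more tool, called after "Call:" by a JSON object that holds its "fn" and its "kwargs", one argument or row to a line. carry_out: Moves the arm, as the interface text tells. Its arguments: {"type":"object","properties":{"commands":{"type":"array"},"force":{"type":"number"}},"required":["commands"]}

```bash
ls; mkdir -p pics
python3 - <<'E'
from workcell import state,grab_frame,camera_model
import cv2,json
s=state();print(s)
for n in("top","side"):
    im=grab_frame(n);cv2.imwrite(f"pics/{n}0.png",im[:,:,::-1])
    print(n,camera_model(n))
print(camera_model("wrist"))
E
```

```text
pics
{'time_s': 0.0, 'qpos': array([-7.20190550e+01,  1.83494357e+01,  8.97093680e+01,  8.21101965e-04,
        7.20432323e+01, -1.14665898e+00]), 'qvel': array([-0.00208001,  0.04753484, -0.06473151,  0.02037494, -0.02764757,
        0.05587705]), 'effort': array([-1.23256541e-04, -4.12451327e+01, -2.31967610e+01,  7.28241890e-02,
        4.55808837e-02, -1.29596119e-04]), 'ee_pos': array([ 188.24614709, -542.750615  ,  213.12232571]), 'ee_rot': array([-1.79898000e+02, -2.82240440e-03,  1.91273476e+01]), 'force': array([-0.05564608,  0.10726151, -1.02405713]), 'torque': array([ 0.01614352, -0.00966676,  0.0415262 ]), 'gripper_force': 0.0, 'gripper_width': 91.35463745783395}
top {'fx': 451.1052002068318, 'fy': 451.1052002068318, 'cx': 318.03681245111324, 'cy': 191.50438777190413, 'origin': array([ 316.8436712 ,    5.40309749, 1619.80394032]), 'rotation': array([ 1.15505303e+01,  7.24775141e-02, -9.52521711e+01])}
side {'fx': 421.4985058960051, 'fy': 421.4985058960051, 'cx': 325.19346194079344, 'cy': 197.68313199091938, 'origin': array([ 211.71132685,  854.71137148, 1161.48684563]), 'rotation': array([  44.27753612,    0.85114567, -156.98745832])}
{'fx': 309.6015846580243, 'fy': 309.6015846580243, 'cx': 318.15091056202635, 'cy': 200.69702186648823, 'mount': array([[-1.64716282e-03,  9.72158142e-01,  2.34319937e-01,
         6.51614212e+01],
       [ 9.99998637e-01,  1.62875858e-03,  2.72062475e-04,
         1.01714793e+00],
       [-1.17162857e-04,  2.34320066e-01, -9.72159500e-01,
        -1.71663534e+02],
       [ 0.00000000e+00,  0.00000000e+00,  0.00000000e+00,
         1.00000000e+00]])}
```

View pics/top0.png

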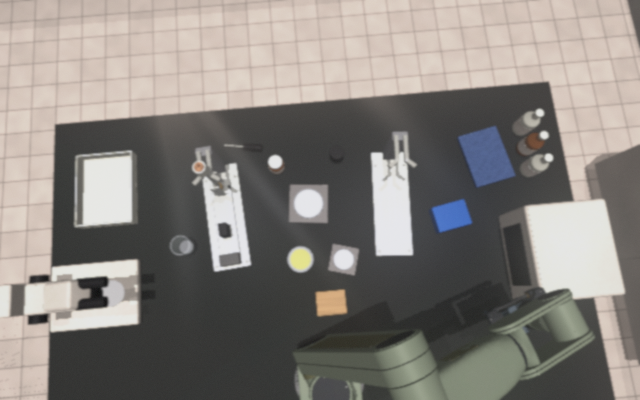

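View pics/side0.png

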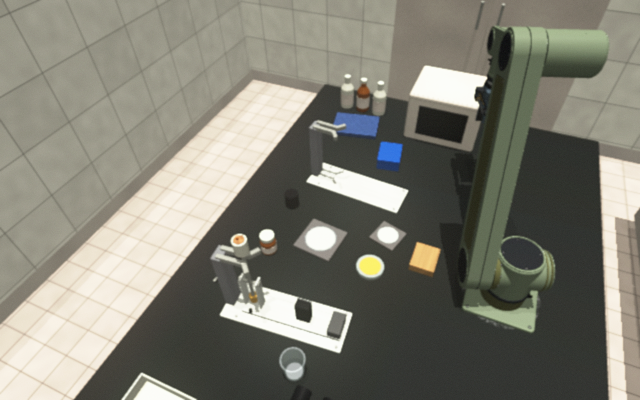

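```bash
cat > h.py <<'E'
import numpy as np,cv2
from workcell import state,grab_frame,camera_model
from scipy.spatial.transform import Rotation as Ro
def Rm(r): return Ro.from_euler('xyz',r,degrees=True).as_matrix()
def ray(cam,px):
    m=camera_model(cam);px=np.atleast_2d(px).astype(float)
    d=np.c_[(px[:,0]-m['cx'])/m['fx'],-(px[:,1]-m['cy'])/m['fy'],-np.ones(len(px))]
    return np.array(m['origin']),d@Rm(m['rotation']).T
def onplane(cam,px,z):
    o,d=ray(cam,px);return o+d*((z-o[2])/d[:,2])[:,None]
def proj(cam,P):
    m=camera_model(cam);p=(np.atleast_2d(P)-m['origin'])@Rm(m['rotation'])
    return np.c_[m['cx']+m['fx']*p[:,0]/-p[:,2],m['cy']+m['fy']*p[:,1]/p[:,2]]
E
python3 - <<'E'
from h import *
im=cv2.imread('pics/top0.png')
hsv=cv2.cvtColor(im,cv2.COLOR_BGR2HSV)
m=((hsv[...,2]>150)&(hsv[...,1]<60)).astype('uint8')
m[:,:150]=0;m[:,440:]=0;m[:125]=0;m[290:]=0
n,l,st,c=cv2.connectedComponentsWithStats(m)
for i in range(1,n):
    if st[i,4]>60:
        cn=cv2.findContours((l==i).astype('uint8'),0,1)[0][0]
        b=cv2.boxPoints(cv2.minAreaRect(cn))
        print(st[i],c[i].round(1),[list(x.round()) for x in onplane('top',b,6)[:,:2]])
a=cv2.resize(im[140:280,160:270],None,fx=3.6,fy=3.6,interpolation=2)
b=cv2.resize(im[120:260,350:460],None,fx=3.6,fy=3.6,interpolation=2)
cv2.imwrite('pics/z.png',np.hstack([a,b]))
s=cv2.imread('pics/side0.png')
cv2.imwrite('pics/zs.png',np.hstack([cv2.resize(s[225:355,200:360],None,fx=2.5,fy=3.6*2.5/3.6,interpolation=2),cv2.resize(s[110:240,280:440],None,fx=2.5,fy=2.5,interpolation=2)]))
E
```

```text
[ 371  133   45  123 3897] [392.  201.8] [[np.float64(846.0), np.float64(-236.0)], [np.float64(839.0), np.float64(-400.0)], [np.float64(385.0), np.float64(-359.0)], [np.float64(393.0), np.float64(-204.0)]]
[192 148  19  26 223] [202.  159.6] [[np.float64(853.0), np.float64(430.0)], [np.float64(847.0), np.float64(363.0)], [np.float64(751.0), np.float64(367.0)], [np.float64(757.0), np.float64(433.0)]]
[268 155  14  14 154] [274.7 161.4] [[np.float64(800.0), np.float64(150.0)], [np.float64(796.0), np.float64(102.0)], [np.float64(746.0), np.float64(105.0)], [np.float64(751.0), np.float64(153.0)]]
[ 203  163   48  109 2948] [226.3 219.4] [[np.float64(775.0), np.float64(407.0)], [np.float64(783.0), np.float64(270.0)], [np.float64(400.0), np.float64(239.0)], [np.float64(393.0), np.float64(370.0)]]
[ 292  187   34   34 1003] [308.8 205. ] [[np.float64(671.0), np.float64(71.0)], [np.float64(660.0), np.float64(-50.0)], [np.float64(539.0), np.float64(-38.0)], [np.float64(550.0), np.float64(80.0)]]
[182 241   9  12  72] [186.6 246.8] [[np.float64(510.0), np.float64(478.0)], [np.float64(508.0), np.float64(449.0)], [np.float64(469.0), np.float64(451.0)], [np.float64(471.0), np.float64(479.0)]]
[288 247  25  25 200] [300.  259.1] [[np.float64(454.0), np.float64(102.0)], [np.float64(447.0), np.float64(17.0)], [np.float64(363.0), np.float64(25.0)], [np.float64(370.0), np.float64(109.0)]]
[330 246  27  28 580] [343.3 259.2] [[np.float64(364.0), np.float64(-37.0)], [np.float64(447.0), np.float64(-60.0)], [np.float64(424.0), np.float64(-143.0)], [np.float64(341.0), np.float64(-118.0)]]
```

View pics/z.png

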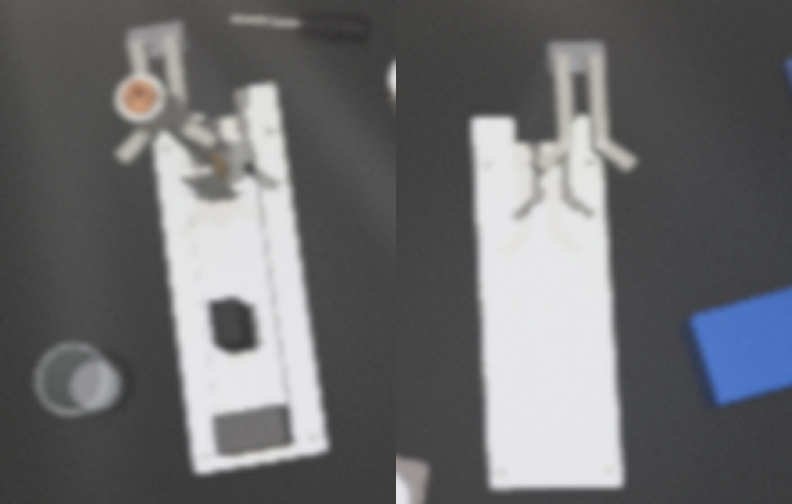

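View pics/zs.png

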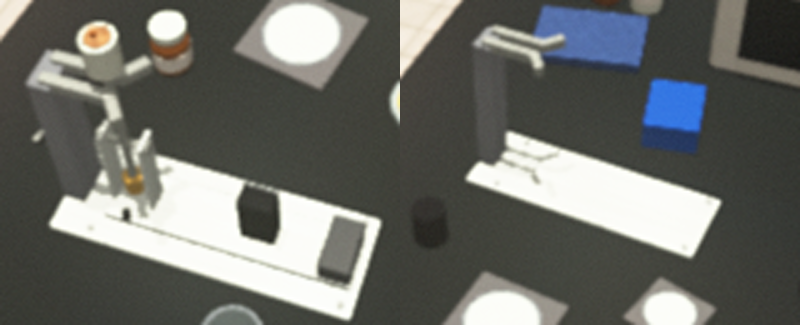

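```bash
cat > m.py <<'E'
from h import *
im=cv2.imread('pics/top0.png');g=cv2.GaussianBlur(cv2.cvtColor(im,6),(3,3),0);U=8
gu=cv2.resize(g,None,fx=U,fy=U,interpolation=cv2.INTER_CUBIC)
def plate(corners,lim):  # corners px: nearL,nearR,farR,farL approx in raw px; lim: fraction used of long sides
    cn=cv2.findContours((gu>150).astype('uint8'),cv2.RETR_EXTERNAL,cv2.CHAIN_APPROX_NONE)[0]
    pts=np.vstack([c[:,0] for c in cn if len(c)>400]);pts=(pts+.5)/U-.5
    def edge(p,q,a,b):
        p=np.array(p,float);q=np.array(q,float);d=q-p;L=np.hypot(*d);d/=L;n=np.array([-d[1],d[0]])
        t=(pts-p)@d;e=(pts-p)@n
        s=pts[(t>a*L)&(t<b*L)&(abs(e)<3)]
        w=onplane('top',s,6)[:,:2]
        v=cv2.fitLine(w.astype('f4'),cv2.DIST_HUBER,0,.01,.01).ravel();return v[:2],v[2:]
    nl,nr,fr,fl=corners
    dL,pL=edge(nl,fl,.07,lim[0]);dR,pR=edge(nr,fr,.07,lim[1]);dN,pN=edge(nl,nr,.12,.88)
    dL*=np.sign(dL[0]);dR*=np.sign(dR[0])
    ax=dL+dR;ax/=np.hypot(*ax);ay=np.array([-ax[1],ax[0]])
    mid=(pL+pR)/2; w=(pL-pR)@ay
    # width between lines measured at same x
    f=lambda p,d,x:p+d*((x-p@ax)/(d@ax))
    x0=500*ax[0];w=(f(pL,dL,x0)-f(pR,dR,x0))@ay; yc=(f(pL,dL,x0)+f(pR,dR,x0))@ay/2
    xn=(pN@ax); b=(w-130)/2
    # near edge x at centre line
    t=(yc-pN@ay)/(dN@ay); xn=(pN+dN*t)@ax
    o=ax*(xn+b+130)+ay*yc
    print('width',w.round(1),'yaws',[np.degrees(np.arctan2(d[1],d[0])).round(2) for d in(dL,dR)],'near-perp',np.degrees(np.arctan2(*dN)).round(2))
    return o,np.degrees(np.arctan2(ax[1],ax[0]))
z=lambda x,y,ox,oy:(x/3.6+ox,y/3.6+oy)
A=plate([z(193,472,160,140),z(328,450,160,140),z(276,84,160,140),z(150,150,160,140)],(.8,.9))
B=plate([z(93,489,350,120),z(228,486,350,120),z(205,120,350,120),z(75,118,350,120)],(.95,.8))
def pt(P,x,y,zz):
    c,s=np.cos(np.radians(P[1])),np.sin(np.radians(P[1]));return np.array([P[0][0]+c*x-s*y,P[0][1]+s*x+c*y,zz])
if __name__=='__main__':
    for n,P,o in(('A',A,(160,140)),('B',B,(350,120))):
        print(n,P)
        for nm,q in(('pillar',(235,0,241)),('fork',(160,0,249)),('handle',(0,0,96)),('weight',(-100,0,48)),('cup',(160,0,326))):
            p=proj('top',pt(P,*q))[0];print(nm,p.round(1),'crop',((p-o)*3.6).round())
    m=((im[...,2]>120)&(im[...,2].astype(int)-im[...,0]>45)).astype('uint8')
    n,l,st,c=cv2.connectedComponentsWithStats(m)
    print([(st[i,4],c[i].round(1)) for i in range(1,n) if st[i,4]>8 and c[i][1]<290 and c[i][0]<440])
    b=((im.max(2)<45)).astype('uint8')
    n,l,st,c=cv2.connectedComponentsWithStats(b);print('dark',[(st[i],c[i].round(1)) for i in range(1,n) if 205<c[i][0]<245 and 215<c[i][1]<245 and st[i,4]>10])
    lp=cv2.findContours((gu[180*U:225*U,285*U:335*U]>185).astype('uint8'),0,1)[0];lp=max(lp,key=cv2.contourArea)
    (cx,cy),r=cv2.minEnclosingCircle(lp);M=cv2.moments(lp);e=np.array([M['m10'],M['m01']])/M['m00']/U+[285,180]
    print('lamp',onplane('top',e,12),r/U*3.55)
E
python3 m.py
```

```text
width 131.8 yaws [np.float32(4.68), np.float32(4.68)] near-perp 175.49
width 132.0 yaws [np.float32(-4.05), np.float32(-4.04)] near-perp 5.26
A (array([528.9053, 315.0891], dtype=float32), np.float32(4.681216))
pillar [202.7 150.7] crop [154.  39.]
fork [205.  172.7] crop [162. 118.]
handle [222.  228.7] crop [223. 319.]
weight [228.7 258.8] crop [247. 428.]
cup [198.6 166.4] crop [139.  95.]
B (array([ 522.6172 , -279.34988], dtype=float32), np.float32(-4.0428224))
pillar [399.7 135.1] crop [179.  54.]
fork [401.6 157. ] crop [186. 133.]
handle [396.2 214.6] crop [166. 341.]
weight [395.5 245.2] crop [164. 451.]
cup [406.2 149.9] crop [202. 108.]
[(np.int32(58), array([198.3, 166.4])), (np.int32(322), array([300.1, 258.7]))]
dark []
lamp [[603.46284537  15.78282467  12.        ]] 51.69787034988403
```

Call:
{"fn": "carry_out", "kwargs": {
  "commands": [
    [0, 0, 14.4, 603, -699.4, 0, 1],
    [0, 0, 14.4, 603, -699.4, 0, 1],
    [0, 0, 14.4, 603, -699.4, 0, 1],
    [0, 0, 14.4, 603, -699.4, 0, 1],
    [0, 0, 14.4, 603, -699.4, 0, 1],
    [0, 0, 14.4, 603, -699.4, 0, 1],
    [0, 0, 14.4, 603, -699.4, 0, 1],
    [0, 0, 14.4, 603, -699.4, 0, 1],
    [0, 0, 14.4, 603, -699.4, 0, 1],
    [0, 0, 14.4, 603, -699.4, 0, 1],
    [0, 0, 14.4, 603, -699.4, 0, 1],
    [0, 0, 14.4, 603, -699.4, 0, 1],
    [0, 0, 14.4, 603, -699.4, 0, 1],
    [0, 0, 14.4, 603, -699.4, 0, 1],
    [0, 0, 14.4, 603, -699.4, 0, 1],
    [0, 0, 14.4, 603, -699.4, 0, 1],
    [0, 0, 14.4, 603, -699.4, 0, 1],
    [0, 0, 14.4, 603, -699.4, 0, 1],
    [0, 0, 14.4, 603, -699.4, 0, 1],
    [0, 0, 14.4, 603, -699.4, 0, 1]
  ]
}}

```text
time_s: 2.1
ee_pos: [529.4, 318.0, 212.4]
ee_rot: [-180.0, 0.1, 4.9]
force: [-0.8, -0.2, -0.1]
gripper_width: 91.1
gripper_force: 0.0
```

Run:
```python
from h import *
from m import A,B,pt
for k in range(3):
    s=state();im=grab_frame('top')[:,:,::-1]
    m=((im[...,2]>120)&(im[...,2].astype(int)-im[...,0]>45)).astype('uint8')
    n,l,st,c=cv2.connectedComponentsWithStats(m)
    print(s['time_s'],s['ee_pos'].round(2),s['ee_rot'].round(2),[(st[i,4],c[i].round(2)) for i in range(1,n) if st[i,4]>8 and c[i][1]<200 and c[i][0]<300])
cv2.imwrite('pics/top1.png',im)
s=state();w=grab_frame('wrist')[:,:,::-1];cv2.imwrite('pics/wr1.png',w)
M=np.array(camera_model('wrist')['mount']);mm=camera_model('wrist')
T=np.eye(4);T[:3,:3]=Rm(s['ee_rot']);T[:3,3]=s['ee_pos'];C=T@M
for y in(15,-15):
  for x in(23,-23):
    p=np.linalg.inv(C)@np.r_[pt(A,x,y,96),1];print((mm['cx']-mm['fx']*p[0]/p[2]).round(1),(mm['cy']+mm['fy']*p[1]/p[2]).round(1))
```

```text
width 131.8 yaws [np.float32(4.68), np.float32(4.68)] near-perp 175.49
width 132.0 yaws [np.float32(-4.05), np.float32(-4.04)] near-perp 5.26
2.1 [529.4  318.02 212.38] [-1.80e+02  6.00e-02  4.91e+00] [(np.int32(59), array([197.  , 166.53]))]
2.15 [528.69 315.94 212.63] [1.7993e+02 1.1000e-01 4.8400e+00] [(np.int32(62), array([196.97, 166.56]))]
2.2 [528.38 314.74 213.05] [1.7991e+02 1.1000e-01 4.7700e+00] [(np.int32(60), array([196.85, 166.62]))]
299.9 171.7
300.6 218.6
331.9 171.6
331.4 218.6
```

View pics/wr1.png

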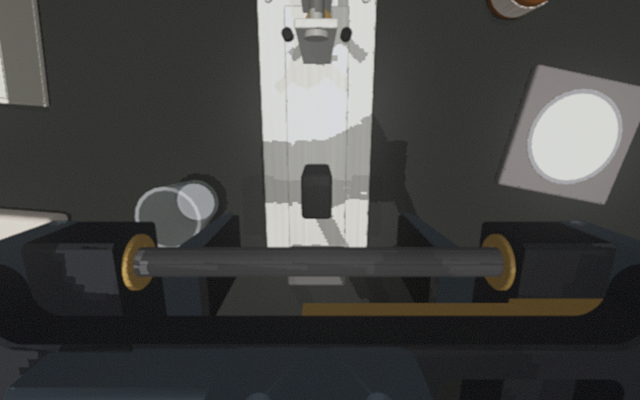

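View pics/top1.png

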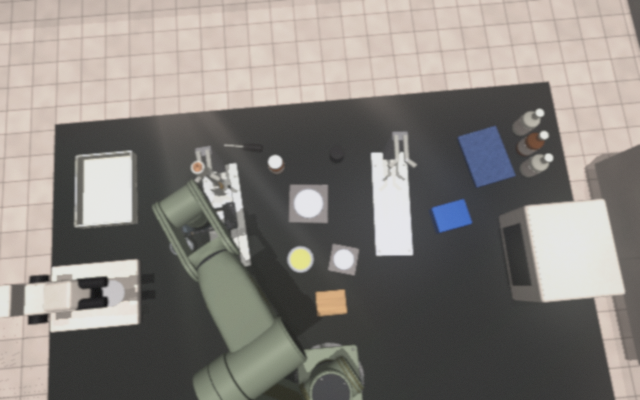

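Call:
{"fn": "carry_out", "kwargs": {
  "commands": [
    [0, 0, 0, 0, 0, 30, 1],
    [0, 0, 0, 0, 0, 70, 1],
    [0, 0, 0, 0, 0, 110, 1],
    [0, 0, 0, 0, 0, 140, 1],
    [0, 0, 0, 0, 0, 157, 1],
    [0, 0, 0, 0, 0, 163, 1],
    [0, 0, 0, 0, 0, 163, 1],
    [0, 0, 0, 0, 0, 163, 1],
    [0, 0, 0, 0, 0, 163, -1],
    [0, 0, 0, 0, 0, 163, -1],
    [0, 0, 0, 0, 0, 163, -1],
    [0, 0, 0, 0, 0, 163, -1],
    [0, 0, 0, 0, 0, 163, -1],
    [0, 0, 0, 0, 0, 163, -1],
    [0, 0, 0, 0, 0, 163, -1],
    [0, 0, 0, 0, 0, 163, -1],
    [0, 0, 0, 0, 0, 163, -1],
    [0, 0, 0, 0, 0, 163, -1]
  ],
  "force": 50
}}

```text
time_s: 4.1
ee_pos: [528.9, 315.5, 50.9]
ee_rot: [-180.0, -0.0, 4.7]
force: [-0.5, 2.5, -1.6]
gripper_width: 29.9
gripper_force: 50.0
```

```bash
cat > b.py <<'E'
import json,os
from h import *
I,S,K,C,G=.00343,.00494,.03,.0002,9.81
V=np.array([160,0,-85.]); DT=.005; W,Z=30.,.75   # arm: 2nd-order follower of the commands
def tool(c):  # c=[px,py,pz,yaw deg,phi rad] -> R,p
    R=Rm([180,0,c[3]])@Ro.from_rotvec([-c[4],0,0]).as_matrix();return R,np.array(c[:3])-R@V
def rows(c0,cs):
    R0,p0=tool(c0);o=[]
    for c in cs:
        R,p=tool(c);o.append([round(float(x),1) for x in np.r_[np.degrees(Ro.from_matrix(R0.T@R).as_rotvec()),R0.T@(p-p0)]]+[-1])
    return o
def unrows(c0,rw):
    R0,p0=tool(c0);o=[]
    for r in rw:
        R=R0@Ro.from_rotvec(np.radians(r[:3])).as_matrix();p=p0+R0@r[3:6]
        rho=np.arctan2(-R[2,1],-R[2,2]);o.append([*(p+R@V),np.degrees(np.arctan2(R[1,0],R[0,0])),-rho])
    return o
def inputs(c0,cs,T):  # -> phi, phi', lateral accel (m/s2) on the DT grid, arm at rest in c0 at first
    n=int(round(T/DT));t=np.arange(n)*DT;tk=np.arange(len(cs)+1)*.1
    X=np.array([c0]+list(cs));u=np.c_[[np.interp(t,tk,X[:,j]) for j in range(5)]].T
    y=u[0].copy();v=np.zeros(5);out=[]
    for k in range(n):
        a=W*W*(u[k]-y)-2*Z*W*v;v=v+a*DT;y=y+v*DT
        ps=np.radians(y[3]);out.append([y[4],v[4],(-np.sin(ps)*a[0]+np.cos(ps)*a[1])/1000])
    return np.array(out)
def sim(x,inp):
    x=np.array(x,float);tr=[]
    for ph,dp,a in inp:
        al=((G*S-K)*x[0]+K*ph-S*a-C*(x[1]-dp))/I
        x[1]+=al*DT;x[0]+=x[1]*DT;tr.append(x.copy())
    return np.array(tr)
Fm=np.array([[1,DT],[(G*S-K)/I*DT,1]])
def meas(save=None):  # lean of the mast from vertical, from the top picture and the measured tool pose
    s=state();im=grab_frame('top').astype(float)
    R=Rm(s['ee_rot']);pv=s['ee_pos']+R@V;yh=-R[:,1].copy();yh[2]=0;yh/=np.linalg.norm(yh)
    q=proj('top',pv+[0,0,190])[0]
    w=np.clip(im[...,0]-im[...,2]-25,0,None);yy,xx=np.mgrid[:400,:640]
    w[np.hypot(xx-q[0],yy-q[1])>30]=0
    if w.sum()<500:print('cup lost',w.sum());return s,None,pv
    m=w.sum();px=np.array([(w*xx).sum(),(w*yy).sum()])/m
    w[np.hypot(xx-px[0],yy-px[1])>9]=0;m=w.sum();px=np.array([(w*xx).sum(),(w*yy).sum()])/m
    P=onplane('top',px,pv[2]+190)[0]
    if save:cv2.imwrite(save,im[:,:,::-1].astype('uint8'))
    return s,float(np.arcsin(np.clip((P-pv)@yh/190,-.5,.5))),pv
def load():return json.load(open('st.json'))
def store(d):json.dump(d,open('st.json','w'))
class KF:
    def __init__(k,d):k.x=np.array(d['x']);k.P=np.array(d['P'])
    def pred(k,inp,qa=.25,qb=0):
        k.x[:2]=sim(k.x[:2],inp)[-1];F=np.eye(3);F[:2,:2]=np.linalg.matrix_power(Fm,len(inp))
        T=len(inp)*DT;k.P=F@k.P@F.T+np.diag([0,qa**2*T*.1,qb**2])+np.diag([(.05*qa*T)**2,0,0])
    def upd(k,z,r=.003):
        H=np.array([1,0,1.]);s=H@k.P@H+r*r;g=k.P@H/s;e=z-H@k.x;k.x=k.x+g*e;k.P=k.P-np.outer(g,H@k.P);return e
def look(n=3,save=None):  # commit the last plan, take n pictures, update the filter
    d=load();kf=KF(d)
    if d.get('plan'):
        cs=unrows(d['c'],d['plan']);kf.pred(inputs(d['c'],cs,.1*len(cs)),qb=.001);d['c']=cs[-1];d['plan']=None
    ph=d['c'][4];hold=np.array([[ph,0,0]]*10)
    for i in range(n):
        s,z,pv=meas(save if i==0 else None)
        e=kf.upd(z) if z is not None else 0
        print(f"t={s['time_s']:.2f} z={z:.4f} innov={e:.4f} pivot={pv.round(1)} c={np.round(d['c'],3)} rot={s['ee_rot'].round(2)} F={s['force'].round(1)}")
        kf.pred(hold,qa=.1)
    d['x']=kf.x.tolist();d['P']=kf.P.tolist();store(d)
    print('est',kf.x.round(4),'sd',np.sqrt(np.diag(kf.P)).round(4),'z',(kf.x[0]+kf.x[1]/2.32).round(4));return d
def plan(d,goal,N,Tc=.15,w=1.):  # goal [px,py,pz,yaw]; minimum-jerk path, roll chosen to end balanced and level
    c0=d['c'];u=np.arange(1,N+1)/N;sh=10*u**3-15*u**4+6*u**5
    base=[[*(np.array(c0[:4])+(np.array(goal)-c0[:4])*q),0.] for q in sh]
    T=.1*N+Tc
    def end(phi,x):
        return sim(x,inputs(c0,[[*b[:4],p] for b,p in zip(base,phi)],T))[-1]
    z0=np.zeros(N);e0=end(z0,d['x'][:2]);J=np.array([end(np.eye(N)[k],d['x'][:2])-e0 for k in range(N-1)]).T
    D=np.diff(np.vstack([np.zeros(N-1),np.eye(N-1),np.zeros(N-1)]),axis=0)
    Dd=np.zeros(N);Dd[0]=c0[4]
    A=np.vstack([J[0]*300,J[1]*130,np.eye(N-1)*w,D*1.5]);r=np.r_[-e0[0]*300,-e0[1]*130,np.zeros(N-1),Dd]
    phi=np.r_[np.linalg.lstsq(A,r,rcond=None)[0],0]
    cs=[[*b[:4],p] for b,p in zip(base,phi)];rw=rows(c0,cs);d['plan']=rw;store(d)
    tr=sim(d['x'][:2],inputs(c0,unrows(c0,rw),T))
    print('phi',phi.round(3),'theta max',np.abs(tr[:,0]).max().round(3),'end',tr[-1].round(4));print(json.dumps(rw))
E
python3 -c "
from b import *
c=[0,0,0,10,.03];r=rows(c,[[5,6,7,8,-.05]]);print(r,unrows(c,r))
s=state();R=Rm(s['ee_rot']);print(s['time_s'],s['ee_pos'],s['ee_rot'],s['ee_pos']+R@V,s['force'])"
```

```text
[[4.6, 0.0, 2.0, 6.2, -17.2, -7.6, -1]] [[np.float64(5.02138500480487), np.float64(5.98023219729556), np.float64(6.954806470627375), np.float64(8.000640006598111), np.float64(-0.0502871187211808)]]
4.1 [528.92643048 315.45263039  50.87273557] [-1.79967593e+02 -1.66898690e-03  4.70388632e+00] [688.38899761 328.52549016 135.87738263] [-0.49333425  2.45768367 -1.56587757]
```

Call:
{"fn": "carry_out", "kwargs": {
  "commands": [
    [0, 0, 0, 0, 0, -4, -1],
    [0, 0, 0, 0, 0, -10, -1],
    [0, 0, 0, 0, 0, -15, -1]
  ]
}}

```text
time_s: 4.4
ee_pos: [528.1, 314.4, 65.2]
ee_rot: [179.9, 0.1, 4.7]
force: [-0.1, -0.6, -8.4]
gripper_width: 29.9
gripper_force: 50.0
```

Run:
```python
from b import *
R=Rm([180,0,19.125]);p=np.array([188.394,-543.278,213.976])+R@[603,-699.4,148];yaw=19.125-14.4
pv=p+Rm([180,0,yaw])@V
store(dict(c=[*pv,yaw,0.],x=[.03,0,0],P=np.diag([.01**2,1e-6,.004**2]).tolist(),plan=None))
print(p,pv)
for i in range(4):
    s,z,q=meas('pics/t2.png' if i==0 else None);print(s['time_s'],round(z,4),q.round(2),s['ee_rot'].round(2),s['force'].round(1))
```

```text
[528.96749843 315.08034717  65.976     ] [688.42374476 328.26008572 150.976     ]
4.4 0.0332 [687.79 327.71 149.77] [1.7991e+02 1.4000e-01 4.7300e+00] [-0.1 -0.6 -8.4]
4.45 0.0352 [688.43 328.04 151.43] [1.7998e+02 1.0000e-02 4.7200e+00] [ 0.   0.9 -6.9]
4.5 0.0331 [688.63 328.19 151.45] [-1.80e+02 -4.00e-02  4.72e+00] [ 0.2  0.4 -8.5]
4.55 0.0283 [688.5  328.18 151.13] [ 1.80e+02 -2.00e-02  4.72e+00] [-0.9  0.5 -9.1]
```

Call:
{"fn": "carry_out", "kwargs": {
  "commands": [
    [0.5, 0, 0, 0, -0.7, 0, -1],
    [1, 0, 0, 0, -1.5, 0, -1],
    [1, 0, 0, 0, -1.5, 0, -1],
    [1, 0, 0, -4, -1.5, 0, -1],
    [1, 0, 0, -16, -1.5, 0, -1],
    [1, 0, 0, -36, -1.5, 0, -1],
    [1, 0, 0, -58, -1.5, 0, -1],
    [1, 0, 0, -77, -1.5, 0, -1],
    [1, 0, 0, -87, -1.5, 0, -1],
    [1, 0, 0, -90, -1.5, 0, -1]
  ]
}}

```text
time_s: 5.6
ee_pos: [437.6, 308.9, 66.1]
ee_rot: [-179.0, 0.0, 4.8]
force: [0.7, -0.8, -8.5]
gripper_width: 29.5
gripper_force: 50.0
```

```bash
cp st.json st_bak.json
python3 - <<'E'
from b import *
d=load()
xs=[0,0,0,-4,-16,-36,-58,-77,-87,-90];full=[[1 if i else .5,0,0,x,-1.5 if i else -.7,0] for i,x in enumerate(xs)]
d['c']=unrows(d['c'],full[:5])[-1]          # roll settled, rod about to come free
R0=tool(d['c']);d['plan']=[[0,0,0,x+16,0,0,-1] for x in xs[5:]]
d['x']=[.031,0,.001];d['P']=np.diag([.006**2,.01**2,.004**2]).tolist();store(d)
d=look(3)
plan(d,[d['c'][0]+2,d['c'][1]-60,165,3.8],8)
E
```

```text
t=5.60 z=-0.0743 innov=-0.1083 pivot=[597.2 320.8 151. ] c=[ 5.98728e+02  3.20863e+02  1.50963e+02  4.72500e+00 -1.70000e-02] rot=[-1.7902e+02  4.0000e-02  4.7800e+00] F=[ 0.7 -0.8 -8.5]
t=5.65 z=-0.0867 innov=-0.0087 pivot=[597.8 321.  151.2] c=[ 5.98728e+02  3.20863e+02  1.50963e+02  4.72500e+00 -1.70000e-02] rot=[-1.79e+02 -1.00e-02  4.77e+00] F=[-0.3  0.3 -8.9]
t=5.70 z=-0.1022 innov=-0.0058 pivot=[598.8 321.2 151.5] c=[ 5.98728e+02  3.20863e+02  1.50963e+02  4.72500e+00 -1.70000e-02] rot=[-1.7897e+02 -8.0000e-02  4.7600e+00] F=[ 1.4  0.7 -8.7]
est [-0.1091 -0.336  -0.0071] sd [0.0058 0.036  0.0039] z -0.254
phi [ 0.333  0.383  0.297  0.154  0.003 -0.118 -0.153  0.   ] theta max 0.169 end [0.0002 0.001 ]
[[-20.1, -0.0, 0.0, -0.1, 30.1, -5.4, -1], [-23.0, -0.0, 0.1, -0.4, 39.1, -8.3, -1], [-18.0, -0.0, 0.3, -0.9, 42.0, -8.3, -1], [-9.8, -0.0, 0.5, -1.6, 43.1, -8.8, -1], [-1.2, 0.0, 0.7, -2.1, 43.2, -10.9, -1], [5.7, 0.1, 0.8, -2.5, 42.7, -13.9, -1], [7.8, 0.1, 0.9, -2.7, 44.7, -15.6, -1], [-1.0, 0.0, 0.9, -2.9, 58.6, -15.0, -1]]
```

```bash
cat > q.py <<'E'
from b import *
from scipy.optimize import lsq_linear
L=2.32
def planq(d,goal,N,Tc=.15,wy=.02,wj=.012,wth=3.,phm=.1,vm=45,wphi=1.,phend=0.,show=True):
    # roll and sideways steps together; goal pulls softly (wy per mm); divergent mode brought to zero
    c0=d['c'];u=np.arange(1,N+1)/N;sh=10*u**3-15*u**4+6*u**5;goal=np.array(goal,float);T=.1*N+Tc
    ps=np.radians(c0[3]);yh=np.array([-np.sin(ps),np.cos(ps),0,0]);xh=np.array([np.cos(ps),np.sin(ps),0,0])
    dg=goal-c0[:4];lat=dg@yh;rest=dg-yh*lat
    def cs(v):
        y=np.cumsum(v[N-1:]);return [[*(np.array(c0[:4])+rest*s+yh*q),p] for s,q,p in zip(sh,y,np.r_[v[:N-1],phend])]
    end=lambda v:sim(d['x'][:2],inputs(c0,cs(v),T))[-1]
    n=2*N-1;e0=end(np.zeros(n));J=np.array([end(np.eye(n)[k])-e0 for k in range(n)]).T
    zr=np.array([1,1/L])
    D=np.zeros((N,n));D[:,:N-1]=np.diff(np.vstack([np.zeros(N-1),np.eye(N-1),np.zeros(N-1)]),axis=0);Dd=np.zeros(N);Dd[0]=c0[4];Dd[-1]=-phend
    Y=np.zeros((N+1,n));Y[:,N-1:]=np.diff(np.vstack([np.zeros(N),np.eye(N),np.zeros(N)]),axis=0)
    E=np.eye(n)[:N-1]*wphi;s=np.zeros(n);s[N-1:]=1
    A=np.vstack([zr@J*500,J[0]*wth,E,D*1.5,Y*wj,s*wy]);r=np.r_[-zr@e0*500,-e0[0]*wth,np.zeros(N-1),Dd,np.zeros(N+1),lat*wy]
    lo=np.r_[[-phm]*(N-1),[-vm]*N]
    v=lsq_linear(A,r,(lo,-lo)).x
    rw=rows(c0,cs(v));d['plan']=rw;store(d)
    inp=inputs(c0,unrows(c0,rw),T);tr=sim(d['x'][:2],inp)
    print('phi',v[:N-1].round(3),'dy',v[N-1:].round(0),'left',(lat-v[N-1:].sum()).round(0),'theta max',np.abs(tr[:,0]).max().round(3),'joint max',np.abs(tr[:,0]-inp[:,0]).max().round(3),'end',tr[-1].round(4),'z',(tr[-1]@zr).round(4));print(json.dumps(rw))
E
python3 - <<'E'
from q import *
d=load();d['plan']=None
for N in (5,6,8):
    planq(d,[d['c'][0]+3,d['c'][1]-200,160,3.5],N)
E
```

```text
phi [0.1 0.1 0.1 0.1] dy [-45. -45. -45. -45. -45.] left 25.0 theta max 0.12 joint max 0.19 end [ 0.0248 -0.176 ] z -0.0511
[[-6.7, -0.0, 0.1, -0.8, 54.7, -1.9, -1], [-6.7, -0.0, 0.4, -4.3, 98.8, -5.0, -1], [-6.7, -0.0, 0.8, -9.3, 142.5, -9.1, -1], [-6.7, -0.0, 1.2, -12.8, 186.6, -12.2, -1], [-1.0, 0.0, 1.2, -13.4, 222.9, -12.9, -1]]
phi [0.1 0.1 0.1 0.1 0.1] dy [-45. -45. -45. -45. -34. -13.] left 27.0 theta max 0.12 joint max 0.19 end [ 0.0281 -0.0711] z -0.0026
[[-6.7, -0.0, 0.0, -0.5, 54.8, -1.7, -1], [-6.7, -0.0, 0.3, -2.9, 99.2, -4.0, -1], [-6.7, -0.0, 0.6, -6.8, 143.2, -7.4, -1], [-6.7, -0.0, 1.0, -10.8, 187.1, -10.8, -1], [-6.7, -0.0, 1.2, -13.1, 220.5, -13.0, -1], [-1.0, 0.0, 1.2, -13.4, 224.4, -12.9, -1]]
phi [0.1 0.1 0.1 0.1 0.1 0.1 0.1] dy [-36. -45. -45. -39. -27. -14.  -3.   3.] left 6.0 theta max 0.122 joint max 0.202 end [-0.0093  0.01  ] z -0.005
[[-6.7, -0.0, 0.0, -0.2, 46.3, -1.4, -1], [-6.7, -0.0, 0.1, -1.4, 90.9, -2.9, -1], [-6.7, -0.0, 0.3, -3.8, 135.3, -5.3, -1], [-6.7, -0.0, 0.6, -6.8, 173.2, -8.0, -1], [-6.7, -0.0, 0.9, -9.9, 199.1, -10.4, -1], [-6.7, -0.0, 1.1, -12.2, 212.0, -12.2, -1], [-6.7, -0.0, 1.2, -13.4, 214.5, -13.0, -1], [-1.0, 0.0, 1.2, -13.4, 203.5, -12.6, -1]]
```

Call:
{"fn": "carry_out", "kwargs": {
  "commands": [
    [-6.7, 0, 0, -0.5, 49.5, -1.7, -1],
    [-6.7, 0, 0.3, -2.9, 99, -4, -1],
    [-6.7, 0, 0.6, -6.8, 143, -7.4, -1],
    [-6.7, 0, 1, -10.8, 187, -10.8, -1],
    [-6.7, 0, 1.2, -13.1, 220.5, -13, -1],
    [-1, 0, 1.2, -13.4, 224.4, -12.9, -1]
  ]
}}

```text
time_s: 6.35
ee_pos: [444.7, 82.7, 75.2]
ee_rot: [-179.9, -0.0, 3.5]
force: [-0.8, 0.9, -9.2]
gripper_width: 29.6
gripper_force: 50.0
```

Run:
```python
from q import *
d=load();d['plan']=[[-6.7, 0, 0, -0.5, 49.5, -1.7, -1], [-6.7, 0, 0.3, -2.9, 99, -4, -1], [-6.7, 0, 0.6, -6.8, 143, -7.4, -1], [-6.7, 0, 1, -10.8, 187, -10.8, -1], [-6.7, 0, 1.2, -13.1, 220.5, -13, -1], [-1, 0, 1.2, -13.4, 224.4, -12.9, -1]]
store(d);d=look(3)
planq(d,[603,40,165,2],6)
planq(d,[603,40,165,2],8)
```

```text
t=6.35 z=0.0868 innov=0.0648 pivot=[604.4  92.4 160.2] c=[604.008  94.069 159.928   3.525   0.   ] rot=[-1.7994e+02 -2.0000e-02  3.5300e+00] F=[-0.8  0.9 -9.2]
t=6.40 z=0.0919 innov=-0.0075 pivot=[605.2  90.1 160.9] c=[604.008  94.069 159.928   3.525   0.   ] rot=[-1.7976e+02 -1.4000e-01  3.3700e+00] F=[ 0.8 -5.5 -8.7]
t=6.45 z=0.0960 innov=-0.0097 pivot=[605.4  90.4 160.8] c=[604.008  94.069 159.928   3.525   0.   ] rot=[-1.7998e+02 -1.2000e-01  3.1800e+00] F=[-0.4  0.2 -9.3]
est [ 0.1165  0.2065 -0.0079] sd [0.0058 0.0369 0.0039] z 0.2055
phi [-0.1 -0.1 -0.1 -0.1 -0.1] dy [ 45.  45.  45.  35. -28. -45.] left -151.0 theta max 0.121 joint max 0.176 end [ 0.0397 -0.0859] z 0.0027
[[5.7, 0.0, 0.1, -0.1, -53.6, -0.6, -1], [5.7, 0.0, 0.3, -0.9, -99.4, -1.5, -1], [5.7, 0.0, 0.8, -2.0, -145.6, -3.0, -1], [5.7, 0.1, 1.2, -3.2, -181.7, -4.4, -1], [5.7, 0.1, 1.5, -3.9, -154.4, -5.3, -1], [0.0, -0.0, 1.5, -4.3, -101.0, -5.1, -1]]
phi [-0.1 -0.1 -0.1 -0.1 -0.1 -0.1 -0.1] dy [ 45.  45.  45.  35. -12. -45. -45. -45.] left -77.0 theta max 0.121 joint max 0.176 end [ 0.0854 -0.1878] z 0.0044
[[5.7, 0.0, 0.0, -0.1, -53.6, -0.5, -1], [5.7, 0.0, 0.2, -0.4, -98.9, -0.9, -1], [5.7, 0.0, 0.4, -1.1, -144.7, -1.8, -1], [5.7, 0.0, 0.8, -2.0, -180.9, -3.0, -1], [5.7, 0.1, 1.1, -2.9, -170.0, -4.1, -1], [5.7, 0.1, 1.4, -3.6, -125.7, -5.0, -1], [5.7, 0.1, 1.5, -4.0, -81.1, -5.4, -1], [0.0, -0.0, 1.5, -4.3, -27.7, -5.1, -1]]
```

```bash
python3 - <<'E'
s=open('b.py').read()
s=s.replace("kf.pred(inputs(d['c'],cs,.1*len(cs)),qb=.001);d['c']=cs[-1];d['plan']=None","m=20*len(cs);al=inputs(d['c'],cs,.1*len(cs)+.05*n);kf.pred(al[:m],qb=.001);tail=al[m:];d['c']=cs[-1];d['plan']=None\n    else:tail=np.array([[d['c'][4],0,0]]*10*n)")
s=s.replace("    ph=d['c'][4];hold=np.array([[ph,0,0]]*10)\n","").replace("kf.pred(hold,qa=.1)","kf.pred(tail[10*i:10*i+10],qa=.15)")
open('b.py','w').write(s)
E
python3 - <<'E'
import b
from b import *
from scipy.optimize import least_squares
c0=[598.728,320.863,150.963,4.725,-.01745]
rw=[[-6.7, 0, 0, -0.5, 49.5, -1.7, -1], [-6.7, 0, 0.3, -2.9, 99, -4, -1], [-6.7, 0, 0.6, -6.8, 143, -7.4, -1], [-6.7, 0, 1, -10.8, 187, -10.8, -1], [-6.7, 0, 1.2, -13.1, 220.5, -13, -1], [-1, 0, 1.2, -13.4, 224.4, -12.9, -1]]
cs=unrows(c0,rw)
print([c[1].round(1) for c in cs])
tk=np.arange(7)*.1;X=np.array([c0[1]]+[c[1] for c in cs])
for lead in(0,.05,.1):   # lead: command applied as step ahead (row target taken at row start)
  for W in(15,20,25,30,40):
    for Z in(.4,.6,.8,1):
      t=np.arange(0,.7+1e-9,.005);u=np.interp(t+lead,tk,X);y=u[0]*0+X[0];v=0;o=[]
      for q in u:
          a=W*W*(q-y)-2*Z*W*v;v+=a*.005;y+=v*.005;o.append(y)
      r=[o[120],o[130],o[140]];e=np.array(r)-[92.4,90.1,90.4]
      if abs(e).max()<3.2:print(lead,W,Z,np.round(r,1))
E
```

```text
[np.float64(281.4), np.float64(231.0), np.float64(185.9), np.float64(140.6), np.float64(106.4), np.float64(94.1)]
0 15 0.4 [94.1 88.7 88. ]
0 20 0.4 [93.7 90.8 91.6]
0 25 0.4 [94.7 92.5 93.1]
0 30 0.4 [95.3 93.1 93.6]
0.05 15 0.6 [94.8 91.6 91.2]
0.05 20 0.6 [93.9 92.5 93. ]
0.1 15 0.6 [91.6 91.3 92.1]
```

```bash
sed -i 's/W,Z=30.,.75/W,Z=20.,.4/' b.py
python3 - <<'E'
from q import *
c0=[598.728,320.863,150.963,4.725,-.01745]
rw=[[-6.7, 0, 0, -0.5, 49.5, -1.7, -1], [-6.7, 0, 0.3, -2.9, 99, -4, -1], [-6.7, 0, 0.6, -6.8, 143, -7.4, -1], [-6.7, 0, 1, -10.8, 187, -10.8, -1], [-6.7, 0, 1.2, -13.1, 220.5, -13, -1], [-1, 0, 1.2, -13.4, 224.4, -12.9, -1]]
cs=unrows(c0,rw);kf=KF(dict(x=[-.1091,-.336,-.005],P=np.diag([.006**2,.036**2,.004**2])))
al=inputs(c0,cs,.75);kf.pred(al[:120],qb=.001)
for i,z in enumerate([.0868,.0919,.0960]):
    print('innov',kf.upd(z));kf.pred(al[120+10*i:130+10*i],qa=.15)
print(kf.x,np.sqrt(np.diag(kf.P)),kf.x[0]+kf.x[1]/L)
d=load();d['x']=kf.x.tolist();d['P']=kf.P.tolist();d['plan']=None
for N in (4,5):
    for wy in(.02,.0):planq(d,[603,130,165,3],N,Tc=.2,wy=wy)
E
```

```text
innov 0.04887817111787084
innov -0.002232739977539963
innov 0.0009901921415747111
[ 0.10164798  0.04672395 -0.00416825] [0.006015   0.03928528 0.00405642] 0.12178761157357129
phi [-0.1 -0.1 -0.1] dy [24. 24.  9. -8.] left -14.0 theta max 0.103 joint max 0.179 end [ 0.0307 -0.0677] z 0.0016
[[5.7, 0.0, 0.1, 0.1, -32.6, -0.9, -1], [5.7, 0.0, 0.3, 0.6, -57.3, -3.0, -1], [5.7, 0.0, 0.5, 1.2, -66.9, -5.0, -1], [0.0, -0.0, 0.5, 1.2, -51.1, -5.1, -1]]
phi [-0.1   -0.1   -0.082] dy [17. 23. 21. 11.] left -36.0 theta max 0.103 joint max 0.192 end [ 0.0037 -0.0058] z 0.0013
[[5.7, 0.0, 0.1, 0.1, -25.4, -0.9, -1], [5.7, 0.0, 0.3, 0.6, -49.1, -3.0, -1], [4.7, 0.0, 0.5, 1.1, -68.7, -4.8, -1], [0.0, -0.0, 0.5, 1.2, -73.3, -5.1, -1]]
phi [-0.1 -0.1 -0.1 -0.1] dy [15. 16. 11.  3. -4.] left -6.0 theta max 0.103 joint max 0.199 end [ 0.0317 -0.0691] z 0.002
[[5.7, 0.0, 0.0, 0.1, -23.2, -0.7, -1], [5.7, 0.0, 0.2, 0.4, -40.0, -2.0, -1], [5.7, 0.0, 0.4, 0.9, -52.0, -3.9, -1], [5.7, 0.0, 0.5, 1.2, -55.5, -5.2, -1], [0.0, -0.0, 0.5, 1.2, -43.5, -5.1, -1]]
phi [-0.081 -0.1   -0.089 -0.056] dy [12. 18. 19. 15.  8.] left -37.0 theta max 0.104 joint max 0.191 end [ 0.0049 -0.0136] z -0.0009
[[4.7, 0.0, 0.0, 0.1, -19.2, -0.6, -1], [5.7, 0.0, 0.2, 0.4, -39.3, -2.0, -1], [5.1, 0.0, 0.4, 0.9, -57.7, -3.8, -1], [3.2, 0.0, 0.5, 1.2, -70.5, -4.9, -1], [0.0, -0.0, 0.5, 1.2, -74.1, -5.1, -1]]
```

Call:
{"fn": "carry_out", "kwargs": {
  "commands": [
    [5.7, 0, 0.1, 0.1, -25.4, -0.9, -1],
    [5.7, 0, 0.3, 0.6, -49.1, -3, -1],
    [4.7, 0, 0.5, 1.1, -68.7, -4.8, -1],
    [0, 0, 0.5, 1.2, -73.3, -5.1, -1]
  ]
}}

```text
time_s: 6.9
ee_pos: [441.7, 158.7, 80.3]
ee_rot: [179.8, -0.1, 3.0]
force: [-0.4, -0.2, -9.6]
gripper_width: 29.7
gripper_force: 50.0
```

Run:
```python
from q import *
d=load();d['plan']=[[5.7, 0, 0.1, 0.1, -25.4, -0.9, -1], [5.7, 0, 0.3, 0.6, -49.1, -3, -1], [4.7, 0, 0.5, 1.1, -68.7, -4.8, -1], [0, 0, 0.5, 1.2, -73.3, -5.1, -1]]
store(d);d=look(4)
for N in(4,5):planq(d,[603,120,168,2],N,Tc=.2)
```

```text
t=6.90 z=0.0219 innov=0.0100 pivot=[601.4 167.2 165.5] c=[600.779 165.91  165.028   3.025   0.   ] rot=[ 1.7984e+02 -7.0000e-02  2.9800e+00] F=[-0.4 -0.2 -9.6]
t=6.95 z=0.0183 innov=0.0035 pivot=[601.8 170.1 166. ] c=[600.779 165.91  165.028   3.025   0.   ] rot=[179.76  -0.18   3.14] F=[-0.5  5.4 -7.9]
t=7.00 z=0.0203 innov=0.0041 pivot=[601.6 170.1 165.7] c=[600.779 165.91  165.028   3.025   0.   ] rot=[ 1.7996e+02 -1.4000e-01  3.3300e+00] F=[ 0.2  0.8 -8.2]
t=7.05 z=0.0221 innov=-0.0005 pivot=[601.1 169.  165.2] c=[600.779 165.91  165.028   3.025   0.   ] rot=[-1.80e+02 -5.00e-02  3.29e+00] F=[ 0.2  0.1 -9.5]
est [ 0.0317  0.0843 -0.005 ] sd [0.0056 0.0301 0.0041] z 0.068
phi [-0.1 -0.1 -0.1] dy [ 12.   4. -15. -26.] left -20.0 theta max 0.07 joint max 0.143 end [ 0.057  -0.1298] z 0.0011
[[5.7, 0.0, 0.1, -0.0, -20.8, -0.7, -1], [5.7, 0.0, 0.5, -0.0, -25.5, -1.9, -1], [5.7, 0.0, 0.9, -0.0, -11.7, -3.1, -1], [0.0, -0.0, 1.0, -0.2, 22.8, -3.0, -1]]
phi [-0.1 -0.1 -0.1 -0.1] dy [  5.  -0.  -9. -16. -16.] left -9.0 theta max 0.071 joint max 0.159 end [ 0.0544 -0.121 ] z 0.0023
[[5.7, 0.0, 0.1, -0.0, -13.7, -0.6, -1], [5.7, 0.0, 0.3, -0.0, -14.2, -1.4, -1], [5.7, 0.0, 0.7, -0.0, -6.4, -2.5, -1], [5.7, 0.0, 1.0, -0.0, 9.0, -3.2, -1], [0.0, -0.0, 1.0, -0.2, 33.7, -3.0, -1]]
```

```bash
sed -i 's/def upd(k,z,r=.003)/def upd(k,z,r=.002)/' b.py
python3 - <<'E'
from q import *
d=load();d['plan']=None;d['x'][1]=.062
for N,wy,wj in((4,.002,.02),(5,.004,.02)):planq(d,[603,140,168,2.5],N,Tc=.2,wy=wy,wj=wj,wth=6)
E
```

```text
phi [-0.07  -0.079 -0.053] dy [3. 5. 4. 3.] left -42.0 theta max 0.037 joint max 0.124 end [ 0.0098 -0.0201] z 0.0011
[[4.0, 0.0, 0.1, 0.1, -9.6, -0.5, -1], [4.5, 0.0, 0.3, 0.5, -15.8, -1.7, -1], [3.0, 0.0, 0.5, 0.8, -18.6, -2.8, -1], [0.0, -0.0, 0.5, 0.9, -17.1, -3.0, -1]]
phi [-0.066 -0.078 -0.065 -0.037] dy [2. 2. 2. 2. 1.] left -34.0 theta max 0.04 joint max 0.129 end [ 0.014  -0.0326] z -0.0
[[3.8, 0.0, 0.0, 0.1, -7.3, -0.4, -1], [4.5, 0.0, 0.2, 0.3, -10.8, -1.2, -1], [3.7, 0.0, 0.4, 0.6, -12.2, -2.2, -1], [2.1, 0.0, 0.5, 0.8, -11.8, -2.9, -1], [0.0, -0.0, 0.5, 0.9, -9.8, -3.0, -1]]
```

Taking the gentle 4-row plan.

Call:
{"fn": "carry_out", "kwargs": {
  "commands": [
    [4, 0, 0.1, 0.1, -9.6, -0.5, -1],
    [4.5, 0, 0.3, 0.5, -15.8, -1.7, -1],
    [3, 0, 0.5, 0.8, -18.6, -2.8, -1],
    [0, 0, 0.5, 0.9, -17.1, -3, -1]
  ]
}}

```text
time_s: 7.5
ee_pos: [441.3, 173.6, 83.2]
ee_rot: [179.9, -0.0, 2.4]
force: [-0.1, -0.3, -9.2]
gripper_width: 29.6
gripper_force: 50.0
```

Run:
```python
from q import *
d=load();d['plan']=[[4, 0, 0.1, 0.1, -9.6, -0.5, -1], [4.5, 0, 0.3, 0.5, -15.8, -1.7, -1], [3, 0, 0.5, 0.8, -18.6, -2.8, -1], [0, 0, 0.5, 0.9, -17.1, -3, -1]]
store(d);d=look(4)
for N in(5,6):planq(d,[603,140,168,2],N,Tc=.2,wj=.02,wth=6)
```

```text
t=7.50 z=-0.0063 innov=-0.0202 pivot=[601.2 180.3 168.2] c=[600.843 181.639 168.028   2.525   0.   ] rot=[ 1.7986e+02 -1.0000e-02  2.3500e+00] F=[-0.1 -0.3 -9.2]
t=7.55 z=-0.0131 innov=-0.0001 pivot=[601.4 181.8 168.4] c=[600.843 181.639 168.028   2.525   0.   ] rot=[ 1.798e+02 -5.000e-02  2.450e+00] F=[-1.1  1.4 -8.4]
t=7.60 z=-0.0198 innov=-0.0010 pivot=[601.2 182.3 168.3] c=[600.843 181.639 168.028   2.525   0.   ] rot=[ 1.7997e+02 -4.0000e-02  2.5600e+00] F=[-0.6  0.7 -7.9]
t=7.65 z=-0.0252 innov=-0.0003 pivot=[601. 182. 168.] c=[600.843 181.639 168.028   2.525   0.   ] rot=[-1.7998e+02 -1.0000e-02  2.5600e+00] F=[-0.   0.3 -8.5]
est [-0.0265 -0.1126 -0.004 ] sd [0.005  0.025  0.0041] z -0.0751
phi [0.053 0.067 0.06  0.038] dy [ -6. -10. -10.  -9.  -5.] left -1.0 theta max 0.036 joint max 0.105 end [ 0.0017 -0.0028] z 0.0005
[[-3.1, -0.0, 0.0, 0.0, 10.7, -0.1, -1], [-3.8, -0.0, 0.2, 0.1, 21.0, -0.2, -1], [-3.4, -0.0, 0.4, 0.2, 30.3, -0.1, -1], [-2.2, -0.0, 0.5, 0.3, 36.9, -0.0, -1], [0.0, -0.0, 0.5, 0.3, 38.8, 0.0, -1]]
phi [0.048 0.062 0.059 0.047 0.028] dy [-5. -8. -9. -9. -7. -4.] left -1.0 theta max 0.038 joint max 0.104 end [-0.0003  0.0025] z 0.0007
[[-2.8, -0.0, 0.0, 0.0, 8.9, -0.1, -1], [-3.5, -0.0, 0.1, 0.1, 17.6, -0.2, -1], [-3.4, -0.0, 0.3, 0.1, 25.9, -0.1, -1], [-2.7, -0.0, 0.4, 0.2, 33.1, -0.1, -1], [-1.6, -0.0, 0.5, 0.3, 38.1, -0.0, -1], [0.0, -0.0, 0.5, 0.3, 39.5, 0.0, -1]]
```

Run:
```python
from q import *
d=load();d['plan']=None
for N,g in((6,105),(6,80)):planq(d,[602,g,168,1.5],N,Tc=.2,wj=.02,wth=6)
```

```text
phi [0.019 0.03  0.034 0.033 0.024] dy [ -8. -14. -16. -16. -13.  -7.] left -3.0 theta max 0.034 joint max 0.057 end [ 0.0153 -0.0343] z 0.0006
[[-1.1, -0.0, 0.0, -0.1, 9.8, -0.0, -1], [-1.7, -0.0, 0.2, -0.5, 23.8, -0.0, -1], [-2.0, -0.0, 0.5, -1.1, 39.5, -0.0, -1], [-1.9, -0.0, 0.8, -1.8, 54.5, -0.0, -1], [-1.4, -0.0, 1.0, -2.2, 66.0, 0.0, -1], [0.0, -0.0, 1.0, -2.2, 70.8, 0.0, -1]]
phi [-0.001  0.006  0.017  0.023  0.022] dy [-11. -18. -21. -21. -17.  -9.] left -5.0 theta max 0.036 joint max 0.038 end [ 0.0262 -0.0614] z -0.0003
[[0.1, 0.0, 0.0, -0.1, 10.5, 0.0, -1], [-0.4, -0.0, 0.2, -0.7, 28.5, 0.0, -1], [-1.0, -0.0, 0.5, -1.7, 49.7, 0.0, -1], [-1.3, -0.0, 0.8, -2.6, 70.5, -0.0, -1], [-1.2, -0.0, 1.0, -3.2, 86.9, 0.0, -1], [0.0, -0.0, 1.0, -3.3, 94.1, 0.0, -1]]
```

Second plan: 97 mm towards the lamp.

Call:
{"fn": "carry_out", "kwargs": {
  "commands": [
    [0.1, 0, 0, -0.1, 10.5, 0, -1],
    [-0.4, 0, 0.2, -0.7, 28.5, 0, -1],
    [-1, 0, 0.5, -1.7, 49.7, 0, -1],
    [-1.3, 0, 0.8, -2.6, 70.5, 0, -1],
    [-1.2, 0, 1, -3.2, 86.9, 0, -1],
    [0, 0, 1, -3.3, 94.1, 0, -1]
  ]
}}

```text
time_s: 8.3
ee_pos: [441.2, 78.4, 83.0]
ee_rot: [180.0, 0.1, 1.5]
force: [0.4, 0.6, -9.1]
gripper_width: 29.7
gripper_force: 50.0
```

Run:
```python
from q import *
d=look(4)
for N,g in((5,60),(6,40),(6,25)):planq(d,[602,g,168,1],N,Tc=.2,wj=.02,wth=6)
```

```text
t=8.30 z=0.0430 innov=0.0125 pivot=[601.2  82.5 167.8] c=[601.791  84.694 168.028   1.525   0.   ] rot=[1.80e+02 5.00e-02 1.45e+00] F=[ 0.4  0.6 -9.1]
t=8.35 z=0.0418 innov=-0.0039 pivot=[601.2  81.4 167.8] c=[601.791  84.694 168.028   1.525   0.   ] rot=[1.7999e+02 5.0000e-02 1.4200e+00] F=[ 1.  -2.7 -9. ]
t=8.40 z=0.0388 innov=-0.0012 pivot=[601.4  82.  167.9] c=[601.791  84.694 168.028   1.525   0.   ] rot=[1.7998e+02 5.0000e-02 1.3400e+00] F=[-0.9 -0.2 -9. ]
t=8.45 z=0.0380 innov=0.0036 pivot=[601.6  82.9 168. ] c=[601.791  84.694 168.028   1.525   0.   ] rot=[1.7999e+02 2.0000e-02 1.3600e+00] F=[ 0.1  1.  -8.2]
est [ 0.038  -0.0524 -0.0043] sd [0.0049 0.0252 0.004 ] z 0.0154
phi [-0.045 -0.049 -0.035 -0.016] dy [-3. -5. -6. -5. -3.] left -3.0 theta max 0.039 joint max 0.095 end [ 0.0227 -0.0536] z -0.0004
[[2.6, 0.0, 0.0, -0.0, -0.9, -0.1, -1], [2.8, 0.0, 0.2, -0.1, 3.4, -0.1, -1], [2.0, 0.0, 0.4, -0.3, 9.8, -0.0, -1], [0.9, 0.0, 0.5, -0.4, 16.1, 0.0, -1], [0.0, -0.0, 0.5, -0.4, 20.1, 0.0, -1]]
phi [-0.056 -0.064 -0.049 -0.029 -0.009] dy [-4. -7. -9. -9. -7. -4.] left -4.0 theta max 0.046 joint max 0.115 end [ 0.0291 -0.0653] z 0.001
[[3.2, 0.0, 0.0, -0.0, -0.6, -0.1, -1], [3.7, 0.0, 0.1, -0.2, 5.8, -0.2, -1], [2.8, 0.0, 0.3, -0.5, 15.7, -0.1, -1], [1.6, 0.0, 0.4, -0.8, 26.3, -0.0, -1], [0.5, 0.0, 0.5, -0.9, 35.2, 0.0, -1], [0.0, -0.0, 0.5, -1.0, 39.7, 0.0, -1]]
phi [-0.069 -0.078 -0.06  -0.034 -0.011] dy [ -6. -10. -12. -12. -10.  -5.] left -5.0 theta max 0.056 joint max 0.135 end [ 0.0356 -0.0816] z 0.0004
[[3.9, 0.0, 0.0, -0.0, -0.2, -0.2, -1], [4.5, 0.0, 0.1, -0.3, 8.6, -0.3, -1], [3.4, 0.0, 0.3, -0.7, 21.8, -0.1, -1], [2.0, 0.0, 0.4, -1.1, 36.0, -0.0, -1], [0.6, 0.0, 0.5, -1.3, 47.8, 0.0, -1], [0.0, -0.0, 0.5, -1.4, 53.7, 0.0, -1]]
```

Call:
{"fn": "carry_out", "kwargs": {
  "commands": [
    [3.9, 0, 0, 0, -0.2, -0.2, -1],
    [4.5, 0, 0.1, -0.3, 8.6, -0.3, -1],
    [3.4, 0, 0.3, -0.7, 21.8, -0.1, -1],
    [2, 0, 0.4, -1.1, 36, 0, -1],
    [0.6, 0, 0.5, -1.3, 47.8, 0, -1],
    [0, 0, 0.5, -1.4, 53.7, 0, -1]
  ]
}}

```text
time_s: 9.1
ee_pos: [441.9, 26.2, 83.0]
ee_rot: [179.9, 0.0, 1.0]
force: [0.8, -0.6, -9.3]
gripper_width: 30.0
gripper_force: 50.0
```

Run:
```python
from q import *
d=look(4,'pics/lamp.png')
for N in(5,6,7):planq(d,[603,16,168,1],N,Tc=.2,wj=.02,wth=6)
```

```text
t=9.10 z=0.0826 innov=0.0339 pivot=[601.9  29.3 168. ] c=[601.851  29.58  168.029   1.025   0.   ] rot=[1.799e+02 1.000e-02 1.040e+00] F=[ 0.8 -0.6 -9.3]
t=9.15 z=0.0826 innov=-0.0009 pivot=[601.9  29.1 168. ] c=[601.851  29.58  168.029   1.025   0.   ] rot=[179.89   0.     1.05] F=[ 0.3  0.2 -9.1]
t=9.20 z=0.0820 innov=-0.0004 pivot=[601.9  29.6 168. ] c=[601.851  29.58  168.029   1.025   0.   ] rot=[1.7997e+02 1.0000e-02 1.0300e+00] F=[  0.8  -0.5 -10.1]
t=9.25 z=0.0835 innov=0.0019 pivot=[601.9  29.8 168. ] c=[601.851  29.58  168.029   1.025   0.   ] rot=[-1.80e+02  1.00e-02  1.03e+00] F=[  0.3   0.3 -10.1]
est [ 0.0899  0.0414 -0.0056] sd [0.0049 0.0252 0.0039] z 0.1077
phi [-0.1 -0.1 -0.1 -0.1] dy [ 15.  13.   5.  -6. -12.] left -29.0 theta max 0.091 joint max 0.186 end [ 0.0454 -0.1014] z 0.0017
[[5.7, 0.0, 0.0, 0.1, -23.4, -0.4, -1], [5.7, 0.0, 0.0, 0.3, -36.9, -0.4, -1], [5.7, 0.0, 0.0, 0.6, -41.6, -0.4, -1], [5.7, 0.0, 0.0, 0.9, -35.5, -0.4, -1], [0.0, -0.0, 0.0, 0.9, -15.3, 0.0, -1]]
phi [-0.1 -0.1 -0.1 -0.1 -0.1] dy [10. 10.  4. -3. -8. -8.] left -17.0 theta max 0.092 joint max 0.198 end [ 0.0482 -0.1063] z 0.0024
[[5.7, 0.0, 0.0, 0.0, -18.7, -0.4, -1], [5.7, 0.0, 0.0, 0.2, -28.2, -0.4, -1], [5.7, 0.0, 0.0, 0.5, -32.0, -0.4, -1], [5.7, 0.0, 0.0, 0.7, -28.8, -0.4, -1], [5.7, 0.0, 0.0, 0.9, -20.5, -0.4, -1], [0.0, -0.0, 0.0, 0.9, -3.5, 0.0, -1]]
phi [-0.1   -0.1   -0.1   -0.1   -0.1   -0.097] dy [ 6.  6.  3. -2. -5. -7. -5.] left -9.0 theta max 0.093 joint max 0.208 end [ 0.0477 -0.1051] z 0.0024
[[5.7, 0.0, 0.0, 0.0, -14.6, -0.4, -1], [5.7, 0.0, 0.0, 0.1, -20.5, -0.4, -1], [5.7, 0.0, 0.0, 0.3, -23.0, -0.4, -1], [5.7, 0.0, 0.0, 0.6, -21.2, -0.4, -1], [5.7, 0.0, 0.0, 0.8, -15.8, -0.4, -1], [5.6, 0.0, 0.0, 0.9, -8.8, -0.4, -1], [0.0, -0.0, 0.0, 0.9, 4.2, 0.0, -1]]
```

Run:
```python
from q import *
d=load();d['plan']=None
planq(d,[603,16,168,1],4,Tc=.2,wj=.015,wth=3,phm=.13,wphi=.3)
planq(d,[603,16,168,1],5,Tc=.2,wj=.02,wth=6,phm=.13,wphi=.3)
```

```text
phi [-0.13 -0.13 -0.13] dy [ 14.  11.  -3. -14.] left -21.0 theta max 0.091 joint max 0.224 end [ 0.053  -0.1187] z 0.0018
[[7.4, 0.0, 0.0, 0.1, -25.0, -0.7, -1], [7.4, 0.0, 0.0, 0.5, -35.6, -0.7, -1], [7.4, 0.0, 0.0, 0.8, -32.7, -0.7, -1], [0.0, -0.0, 0.0, 0.9, -7.8, 0.0, -1]]
phi [-0.13 -0.13 -0.13 -0.13] dy [ 3.  2. -1. -3. -4.] left -11.0 theta max 0.095 joint max 0.249 end [ 0.0492 -0.1078] z 0.0028
[[7.4, 0.0, 0.0, 0.1, -14.5, -0.7, -1], [7.4, 0.0, 0.0, 0.3, -16.8, -0.7, -1], [7.4, 0.0, 0.0, 0.6, -16.0, -0.7, -1], [7.4, 0.0, 0.0, 0.9, -12.6, -0.7, -1], [0.0, -0.0, 0.0, 0.9, 2.0, 0.0, -1]]
```

View pics/lamp.png

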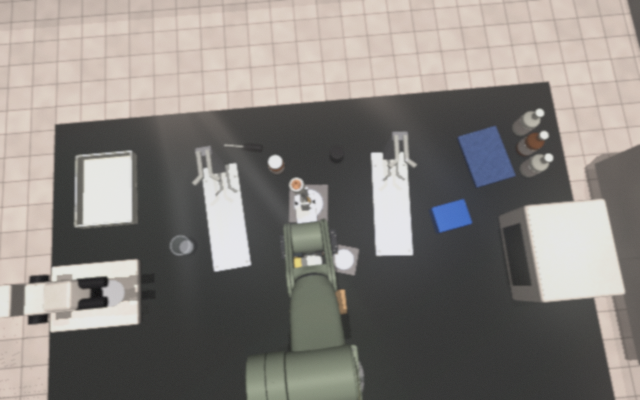

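Call:
{"fn": "carry_out", "kwargs": {
  "commands": [
    [7.4, 0, 0, 0.1, -14.5, -0.7, -1],
    [7.4, 0, 0, 0.3, -16.8, -0.7, -1],
    [7.4, 0, 0, 0.6, -16, -0.7, -1],
    [7.4, 0, 0, 0.9, -12.6, -0.7, -1],
    [0, 0, 0, 0.9, 2, 0, -1]
  ]
}}

```text
time_s: 9.8
ee_pos: [442.5, 22.9, 82.8]
ee_rot: [179.8, 0.1, 0.8]
force: [-1.7, -0.7, -10.0]
gripper_width: 30.1
gripper_force: 50.0
```

Run:
```python
from q import *
d=look(4)
for N in(4,5):planq(d,[603,16,168,1],N,Tc=.2,wj=.02,wth=6)
```

```text
t=9.80 z=0.0649 innov=-0.0047 pivot=[602.6  25.5 167.6] c=[602.787  27.597 168.029   1.025   0.   ] rot=[1.7977e+02 7.0000e-02 8.2000e-01] F=[ -1.7  -0.7 -10. ]
t=9.85 z=0.0558 innov=-0.0023 pivot=[603.2  27.1 168.5] c=[602.787  27.597 168.029   1.025   0.   ] rot=[ 1.7942e+02 -8.0000e-02  1.0300e+00] F=[-0.1  1.4 -7.7]
t=9.90 z=0.0457 innov=-0.0017 pivot=[603.1  29.1 168.4] c=[602.787  27.597 168.029   1.025   0.   ] rot=[ 1.799e+02 -5.000e-02  1.220e+00] F=[-0.4  0.8 -8.8]
t=9.95 z=0.0389 innov=0.0023 pivot=[602.8  29.3 168.2] c=[602.787  27.597 168.029   1.025   0.   ] rot=[-1.7992e+02 -1.0000e-02  1.1900e+00] F=[ 0.9  0.9 -9.2]
est [ 0.0353 -0.1531 -0.0052] sd [0.0048 0.0251 0.0039] z -0.0307
phi [0.03  0.037 0.028] dy [-2. -3. -3. -2.] left -1.0 theta max 0.035 joint max 0.035 end [ 0.009  -0.0215] z -0.0002
[[-1.7, -0.0, 0.0, 0.0, 5.0, -0.0, -1], [-2.1, -0.0, 0.0, 0.0, 9.0, -0.0, -1], [-1.6, -0.0, 0.0, 0.0, 11.3, -0.0, -1], [0.0, -0.0, 0.0, 0.0, 10.5, 0.0, -1]]
phi [0.024 0.031 0.03  0.02 ] dy [-2. -3. -3. -2. -1.] left -1.0 theta max 0.035 joint max 0.035 end [ 0.0058 -0.0149] z -0.0006
[[-1.3, -0.0, 0.0, 0.0, 3.8, -0.0, -1], [-1.8, -0.0, 0.0, 0.0, 7.3, -0.0, -1], [-1.7, -0.0, 0.0, 0.0, 10.1, -0.0, -1], [-1.2, -0.0, 0.0, 0.0, 11.6, 0.0, -1], [0.0, -0.0, 0.0, 0.0, 11.0, 0.0, -1]]
```

Call:
{"fn": "carry_out", "kwargs": {
  "commands": [
    [-1.3, 0, 0, 0, 3.8, 0, -1],
    [-1.8, 0, 0, 0, 7.3, 0, -1],
    [-1.7, 0, 0, 0, 10.1, 0, -1],
    [-1.2, 0, 0, 0, 11.6, 0, -1],
    [0, 0, 0, 0, 11, 0, -1]
  ]
}}

```text
time_s: 10.5
ee_pos: [443.0, 13.6, 83.0]
ee_rot: [-179.9, 0.0, 1.0]
force: [0.3, -0.4, -9.2]
gripper_width: 29.9
gripper_force: 50.0
```

Run:
```python
from q import *
d=look(4)
for N in(5,6):planq(d,[603,16,168,1],N,Tc=.2,wj=.02,wth=6)
```

```text
t=10.50 z=0.0424 innov=0.0394 pivot=[602.9  16.4 168. ] c=[602.984  16.598 168.029   1.025   0.   ] rot=[-1.7992e+02  1.0000e-02  1.0200e+00] F=[ 0.3 -0.4 -9.2]
t=10.55 z=0.0470 innov=0.0000 pivot=[603.   15.9 168. ] c=[602.984  16.598 168.029   1.025   0.   ] rot=[-1.7989e+02  1.0000e-02  9.9000e-01] F=[ 0.4 -0.7 -8.6]
t=10.60 z=0.0509 innov=-0.0013 pivot=[603.   15.7 168. ] c=[602.984  16.598 168.029   1.025   0.   ] rot=[-179.96    0.      0.94] F=[ 0.2 -0.3 -8.4]
t=10.65 z=0.0554 innov=-0.0009 pivot=[603.   15.9 168. ] c=[602.984  16.598 168.029   1.025   0.   ] rot=[-1.7999e+02  1.0000e-02  9.6000e-01] F=[ 0.6  1.  -8.8]
est [ 0.068   0.1192 -0.0068] sd [0.0048 0.0251 0.0039] z 0.1194
phi [-0.1 -0.1 -0.1 -0.1] dy [ 18.  17.   8.  -4. -11.] left -29.0 theta max 0.073 joint max 0.171 end [ 0.0365 -0.0808] z 0.0017
[[5.7, 0.0, 0.0, 0.0, -26.3, -0.4, -1], [5.7, 0.0, 0.0, 0.0, -43.7, -0.4, -1], [5.7, 0.0, 0.0, 0.0, -52.2, -0.4, -1], [5.7, 0.0, 0.0, 0.0, -48.5, -0.4, -1], [0.0, -0.0, 0.0, 0.0, -28.9, 0.0, -1]]
phi [-0.1 -0.1 -0.1 -0.1 -0.1] dy [13. 13.  7. -1. -7. -8.] left -18.0 theta max 0.074 joint max 0.182 end [ 0.0412 -0.0903] z 0.0023
[[5.7, 0.0, 0.0, 0.0, -21.4, -0.4, -1], [5.7, 0.0, 0.0, 0.0, -34.7, -0.4, -1], [5.7, 0.0, 0.0, 0.0, -41.9, -0.4, -1], [5.7, 0.0, 0.0, 0.0, -41.4, -0.4, -1], [5.7, 0.0, 0.0, 0.0, -34.4, -0.4, -1], [0.0, -0.0, 0.0, 0.0, -17.4, 0.0, -1]]
```

```bash
cat > fit.py <<'E'
import b
from q import *
from scipy.optimize import least_squares
SEG=[ # c0, rows, z's
([600.779,165.91,165.028,3.025,0],[[4,0,.1,.1,-9.6,-.5],[4.5,0,.3,.5,-15.8,-1.7],[3,0,.5,.8,-18.6,-2.8],[0,0,.5,.9,-17.1,-3]],[-.0063,-.0131,-.0198,-.0252]),
([600.843,181.639,168.028,2.525,0],[[.1,0,0,-.1,10.5,0],[-.4,0,.2,-.7,28.5,0],[-1,0,.5,-1.7,49.7,0],[-1.3,0,.8,-2.6,70.5,0],[-1.2,0,1,-3.2,86.9,0],[0,0,1,-3.3,94.1,0]],[.043,.0418,.0388,.038]),
([601.791,84.694,168.028,1.525,0],[[3.9,0,0,0,-.2,-.2],[4.5,0,.1,-.3,8.6,-.3],[3.4,0,.3,-.7,21.8,-.1],[2,0,.4,-1.1,36,0],[.6,0,.5,-1.3,47.8,0],[0,0,.5,-1.4,53.7,0]],[.0826,.0826,.082,.0835]),
([601.851,29.58,168.029,1.025,0],[[7.4,0,0,.1,-14.5,-.7],[7.4,0,0,.3,-16.8,-.7],[7.4,0,0,.6,-16,-.7],[7.4,0,0,.9,-12.6,-.7],[0,0,0,.9,2,0]],[.0649,.0558,.0457,.0389]),
([602.787,27.597,168.029,1.025,0],[[-1.3,0,0,0,3.8,0],[-1.8,0,0,0,7.3,0],[-1.7,0,0,0,10.1,0],[-1.2,0,0,0,11.6,0],[0,0,0,0,11,0]],[.0424,.047,.0509,.0554])]
def batch(SEG,z0=(.0219,.0183,.0203,.0221),sq=.02,verbose=1):
    IN=[inputs(c,unrows(c,r),.1*len(r)+.2) for c,r,_ in SEG]
    def res(p):
        bb,ph0=p[:2];x=p[2:4];o=[bb/.008,ph0/.005]
        # first state is at the first segment's start
        for k,(inp,(c,r,zs)) in enumerate(zip(IN,SEG)):
            x=x+p[4+2*k:6+2*k];o+=list(p[4+2*k:6+2*k]/[.002,sq])
            q=inp.copy();q[:,0]+=ph0;tr=np.vstack([x,sim(x,q)]);m=20*len(r)
            o+=list((tr[[m,m+10,m+20,m+30],0]+bb-zs)/.0015);x=tr[-1]
        return np.array(o)
    p0=np.zeros(4+2*len(SEG));p0[2:4]=[.028,.05]
    s=least_squares(res,p0);p=s.x
    C=np.linalg.inv(s.jac.T@s.jac)
    x=p[2:4]
    for k,inp in enumerate(IN):
        x=x+p[4+2*k:6+2*k];q=inp.copy();q[:,0]+=p[1];x=sim(x,q)[-1]
    if verbose:print('bias',p[0].round(4),'phi0',p[1].round(4),'kicks',p[4:].reshape(-1,2).round(3).tolist(),'x',x.round(4),'z',(x[0]+x[1]/L).round(4),'cost',s.cost.round(1),'sd b',np.sqrt(C[0,0]).round(4),np.sqrt(C[1,1]).round(4))
    return p,x,s.cost
if __name__=='__main__':
    for W,Z in((20,.4),(30,.6),(25,.5),(15,.4)):
        b.W,b.Z=W,Z;print(W,Z);batch(SEG)
    c0,r,_=SEG[3];cs=unrows(c0,r);n=140
    for W,Z in((20,.4),(30,.6),(25,.5)):
        b.W,b.Z=W,Z;t=inputs(c0,cs,.7);print(W,Z,'roll',np.degrees(t[[99,109,119,129],0]).round(2))
    print('measured lean .23 .58 .10 -.08')
E
python3 fit.py
```

```text
20 0.4
bias -0.0015 phi0 0.001 kicks [[0.0, 0.0], [0.001, 0.005], [0.0, 0.011], [-0.0, -0.005], [0.002, 0.04]] x [0.0643 0.1317] z 0.121 cost 9.7 sd b 0.0058 0.0036
30 0.6
bias 0.0001 phi0 -0.0 kicks [[0.0, 0.0], [0.001, 0.016], [0.0, -0.001], [-0.0, -0.004], [0.002, 0.043]] x [0.0623 0.1287] z 0.1178 cost 9.6 sd b 0.0058 0.0036
25 0.5
bias -0.0004 phi0 0.0002 kicks [[0.0, 0.0], [0.001, 0.013], [0.0, 0.002], [-0.0, -0.005], [0.002, 0.042]] x [0.0628 0.1297] z 0.1188 cost 9.3 sd b 0.0058 0.0036
15 0.4
bias -0.0024 phi0 0.0015 kicks [[0.0, -0.0], [0.001, -0.007], [0.001, 0.022], [-0.001, -0.001], [0.002, 0.06]] x [0.0659 0.1347] z 0.1239 cost 19.3 sd b 0.0058 0.0036
20 0.4 roll [-4.43 -0.9   1.22  1.35]
30 0.6 roll [-3.33 -0.26  0.39  0.13]
25 0.5 roll [-3.78 -0.32  0.85  0.47]
measured lean .23 .58 .10 -.08
```

```bash
cat > arm.py <<'E'
from fit import *
Y=[[180.3,181.8,182.3,182],[82.5,81.4,82,82.9],[29.3,29.1,29.6,29.8],[25.5,27.1,29.1,29.3],[16.4,15.9,15.7,15.9]]
F=[[.14,.2,.03,-.02],[0,.01,.02,.01],[.1,.11,.03,0],[.23,.58,.1,-.08],[-.08,-.11,-.04,-.01]]
def run(X,n,lead,W,Z,ff):
    tk=np.arange(len(X))*.1;t=np.arange(n)*.005+lead;u=np.interp(t,tk,X);ud=np.gradient(u,.005);y=X[0];v=0;o=[]
    for q,qd in zip(u,ud):
        a=W*W*(q-y)+2*Z*W*(ff*qd-v);v+=a*.005;y+=v*.005;o.append(y)
    return np.array(o)
def res(p,full=False):
    r=[];
    for (c,rw,_),yy,ff in zip(SEG,Y,F):
        X=np.array([c]+unrows(c,rw));m=20*len(rw);ix=[m-1,m+9,m+19,m+29]
        a=run(X[:,1],m+40,*p)[ix]-yy;b_=np.degrees(run(X[:,4],m+40,*p)[ix])-ff
        r+=list(a/.7)+list(b_/.1)
    return np.array(r)
if __name__=='__main__':
    best=None
    for l in(0,.03,.06,.1):
        for W in(15,25,40):
            for ff in (0,.8):
                s=least_squares(res,[l,W,.5,ff],bounds=([0,8,.1,0],[.12,80,1.5,1.2]))
                if best is None or s.cost<best.cost:best=s
    print(best.x.round(3),best.cost);print(res(best.x).reshape(5,2,4).round(1).tolist())
E
python3 arm.py
```

```text
[8.0000e-03 2.5464e+01 1.5000e+00 1.0390e+00] 33.08647615671617
[[[2.4, 0.3, -0.6, -0.3], [-0.0, 0.1, 1.0, 1.0]], [[1.0, 2.8, 2.7, 1.8], [-0.4, -0.8, -0.7, -0.4]], [[-0.8, -0.4, -0.7, -0.7], [0.0, -0.2, 0.3, 0.3]], [[2.6, 0.3, -2.4, -2.6], [0.1, -1.2, 1.9, 2.6]], [[0.0, 0.8, 1.1, 0.9], [0.2, 0.2, -0.1, -0.2]]]
```

```bash
sed -i 's/W,Z=20.,.4.*/W,Z,FF=25.,1.5,1.03   # arm: fast follower of the commands/; s/a=W\*W\*(u\[k\]-y)-2\*Z\*W\*v;/a=W*W*(u[k]-y)+2*Z*W*(FF*ud[k]-v);/; s/    y=u\[0\].copy();v=np.zeros(5)/    ud=np.gradient(u,DT,axis=0);y=u[0].copy();v=np.zeros(5)/' b.py
python3 - <<'E'
from fit import *
p,x,c=batch(SEG)
batch(SEG,sq=.01)
d=load();d['x'][:2]=x.tolist();d['x'][2]=float(p[0]);d['P']=np.diag([.003**2,.015**2,.004**2]).tolist();d['plan']=None
for N in(4,5):planq(d,[603,16,168,1],N,Tc=.2,wj=.02,wth=6,phm=.12)
planq(d,[603,16,168,1],5,Tc=.2,wj=.02,wth=6,phm=.13,wphi=.4)
E
```

```text
bias -0.0004 phi0 0.0002 kicks [[0.0, 0.0], [0.0, 0.015], [-0.0, 0.003], [0.001, 0.005], [0.0, 0.006]] x [0.0621 0.1241] z 0.1156 cost 3.9 sd b 0.0058 0.0036
bias -0.0008 phi0 0.0005 kicks [[0.0, 0.0], [0.001, 0.006], [-0.0, 0.0], [0.001, 0.001], [0.0, 0.002]] x [0.0627 0.1256] z 0.1169 cost 4.3 sd b 0.0057 0.0035
phi [-0.12 -0.12 -0.12] dy [10.  9.  4. -1.] left -23.0 theta max 0.063 joint max 0.188 end [ 0.0216 -0.0536] z -0.0015
[[6.9, 0.0, 0.0, 0.0, -20.7, -0.6, -1], [6.9, 0.0, 0.0, 0.0, -30.0, -0.6, -1], [6.9, 0.0, 0.0, 0.0, -33.7, -0.6, -1], [0.0, -0.0, 0.0, 0.0, -22.6, 0.0, -1]]
phi [-0.12  -0.12  -0.12  -0.115] dy [ 3.  3.  1. -0. -1.] left -7.0 theta max 0.072 joint max 0.201 end [ 0.0305 -0.0756] z -0.0021
[[6.9, 0.0, 0.0, 0.0, -13.3, -0.6, -1], [6.9, 0.0, 0.0, 0.0, -16.2, -0.6, -1], [6.9, 0.0, 0.0, 0.0, -17.6, -0.6, -1], [6.6, 0.0, 0.0, 0.0, -16.8, -0.5, -1], [0.0, -0.0, 0.0, 0.0, -6.1, 0.0, -1]]
phi [-0.13 -0.13 -0.13 -0.09] dy [ 1.  1.  1. -0. -0.] left -4.0 theta max 0.075 joint max 0.213 end [ 0.0322 -0.0698] z 0.0021
[[7.4, 0.0, 0.0, 0.0, -12.4, -0.7, -1], [7.4, 0.0, 0.0, 0.0, -13.8, -0.7, -1], [7.4, 0.0, 0.0, 0.0, -14.5, -0.7, -1], [5.2, 0.0, 0.0, 0.0, -11.1, -0.3, -1], [0.0, -0.0, 0.0, 0.0, -3.2, 0.0, -1]]
```

Call:
{"fn": "carry_out", "kwargs": {
  "commands": [
    [6.9, 0, 0, 0, -13.3, -0.6, -1],
    [6.9, 0, 0, 0, -16.2, -0.6, -1],
    [6.9, 0, 0, 0, -17.6, -0.6, -1],
    [6.6, 0, 0, 0, -16.8, -0.5, -1],
    [0, 0, 0, 0, -6.1, 0, -1]
  ]
}}

```text
time_s: 11.2
ee_pos: [442.6, 18.5, 82.8]
ee_rot: [179.8, 0.1, 0.9]
force: [-0.9, -0.8, -9.9]
gripper_width: 29.6
gripper_force: 50.0
```

```bash
sed -i 's/qa=.25/qa=.08/; s/qa=.15/qa=.05/' b.py
python3 - <<'E'
from q import *
d=load();d['plan']=[[6.9, 0, 0, 0, -13.3, -0.6, -1], [6.9, 0, 0, 0, -16.2, -0.6, -1], [6.9, 0, 0, 0, -17.6, -0.6, -1], [6.6, 0, 0, 0, -16.8, -0.5, -1], [0, 0, 0, 0, -6.1, 0, -1]]
store(d);d=look(4)
for N in(5,7):planq(d,[603,16,168,1],N,Tc=.2,wj=.02,wth=6,phm=.12)
E
```

```text
t=11.20 z=0.0488 innov=-0.0008 pivot=[602.6  21.2 167.7] c=[602.875  22.697 168.029   1.025   0.   ] rot=[1.7977e+02 6.0000e-02 8.6000e-01] F=[-0.9 -0.8 -9.9]
t=11.25 z=0.0417 innov=-0.0013 pivot=[603.1  23.  168.4] c=[602.875  22.697 168.029   1.025   0.   ] rot=[ 1.7951e+02 -7.0000e-02  1.0500e+00] F=[ 0.1  2.3 -7.4]
t=11.30 z=0.0340 innov=-0.0027 pivot=[603.   24.6 168.3] c=[602.875  22.697 168.029   1.025   0.   ] rot=[ 1.7991e+02 -4.0000e-02  1.2400e+00] F=[-0.6  2.  -9. ]
t=11.35 z=0.0294 innov=-0.0004 pivot=[602.9  24.6 168.2] c=[602.875  22.697 168.029   1.025   0.   ] rot=[-1.7994e+02 -1.0000e-02  1.2100e+00] F=[-0.4  0.  -8.5]
est [ 0.0239 -0.0977  0.0006] sd [0.0048 0.0159 0.0036] z -0.0182
phi [0.012 0.016 0.015 0.011] dy [-1. -2. -2. -1. -1.] left -0.0 theta max 0.023 joint max 0.023 end [ 0.0047 -0.0103] z 0.0002
[[-0.7, -0.0, 0.0, 0.0, 2.0, -0.0, -1], [-0.9, -0.0, 0.0, 0.0, 3.9, -0.0, -1], [-0.9, -0.0, 0.0, 0.0, 5.5, 0.0, -1], [-0.6, -0.0, 0.0, 0.0, 6.4, 0.0, -1], [0.0, -0.0, 0.0, 0.0, 6.3, 0.0, -1]]
phi [0.01  0.013 0.014 0.013 0.01  0.007] dy [-1. -1. -1. -1. -1. -1. -0.] left -0.0 theta max 0.023 joint max 0.023 end [ 0.0033 -0.0013] z 0.0027
[[-0.6, -0.0, 0.0, 0.0, 1.5, -0.0, -1], [-0.8, -0.0, 0.0, 0.0, 2.9, -0.0, -1], [-0.8, -0.0, 0.0, 0.0, 4.2, 0.0, -1], [-0.7, -0.0, 0.0, 0.0, 5.3, 0.0, -1], [-0.6, -0.0, 0.0, 0.0, 6.2, 0.0, -1], [-0.4, -0.0, 0.0, 0.0, 6.7, 0.0, -1], [0.0, -0.0, 0.0, 0.0, 6.6, 0.0, -1]]
```

Call:
{"fn": "carry_out", "kwargs": {
  "commands": [
    [-0.6, 0, 0, 0, 1.5, 0, -1],
    [-0.8, 0, 0, 0, 2.9, 0, -1],
    [-0.8, 0, 0, 0, 4.2, 0, -1],
    [-0.7, 0, 0, 0, 5.3, 0, -1],
    [-0.6, 0, 0, 0, 6.2, 0, -1],
    [-0.4, 0, 0, 0, 6.7, 0, -1],
    [0, 0, 0, 0, 6.6, 0, -1]
  ]
}}

```text
time_s: 12.1
ee_pos: [443.0, 13.2, 83.0]
ee_rot: [-180.0, 0.0, 1.0]
force: [0.3, -0.5, -9.1]
gripper_width: 30.0
gripper_force: 50.0
```

Run:
```python
from q import *
d=look(4)
for N in(6,8):planq(d,[603,10,168,1],N,Tc=.2,wj=.02,wth=6,phm=.12)
```

```text
t=12.10 z=0.0322 innov=0.0277 pivot=[603.  16. 168.] c=[602.993  16.098 168.029   1.025   0.   ] rot=[-1.7998e+02  1.0000e-02  1.0200e+00] F=[ 0.3 -0.5 -9.1]
t=12.15 z=0.0347 innov=-0.0009 pivot=[603.   15.9 168. ] c=[602.993  16.098 168.029   1.025   0.   ] rot=[-1.7997e+02  1.0000e-02  1.0100e+00] F=[ 0.5  0.1 -8.9]
t=12.20 z=0.0384 innov=-0.0004 pivot=[603.   15.9 168. ] c=[602.993  16.098 168.029   1.025   0.   ] rot=[-1.7999e+02  1.0000e-02  1.0000e+00] F=[-0.3 -0.3 -8.8]
t=12.25 z=0.0427 innov=-0.0001 pivot=[603.   15.9 168. ] c=[602.993  16.098 168.029   1.025   0.   ] rot=[-1.80e+02  1.00e-02  1.01e+00] F=[-0.  -0.4 -9.3]
est [ 0.0493  0.1022 -0.0017] sd [0.0039 0.0156 0.0029] z 0.0933
phi [-0.098 -0.117 -0.102 -0.072 -0.036] dy [ 0.  0. -1. -1. -1. -1.] left -3.0 theta max 0.064 joint max 0.185 end [ 0.0247 -0.0574] z -0.0001
[[5.6, 0.0, 0.0, -0.0, -8.7, -0.4, -1], [6.7, 0.0, 0.0, -0.0, -10.4, -0.6, -1], [5.9, 0.0, 0.0, -0.0, -8.6, -0.4, -1], [4.1, 0.0, 0.0, -0.1, -4.8, -0.2, -1], [2.1, 0.0, 0.0, -0.1, -0.5, -0.0, -1], [0.0, -0.0, 0.0, -0.1, 3.5, 0.0, -1]]
phi [-0.084 -0.105 -0.098 -0.078 -0.055 -0.032 -0.012] dy [ 1.  1.  0. -1. -1. -2. -1. -1.] left -2.0 theta max 0.064 joint max 0.173 end [ 0.0212 -0.0435] z 0.0025
[[4.8, 0.0, 0.0, -0.0, -8.0, -0.3, -1], [6.0, 0.0, 0.0, -0.0, -10.4, -0.5, -1], [5.6, 0.0, 0.0, -0.0, -9.8, -0.4, -1], [4.5, 0.0, 0.0, -0.0, -7.4, -0.2, -1], [3.1, 0.0, 0.0, -0.1, -4.2, -0.1, -1], [1.8, 0.0, 0.0, -0.1, -0.6, -0.0, -1], [0.7, 0.0, 0.0, -0.1, 2.5, 0.0, -1], [0.0, -0.0, 0.0, -0.1, 4.4, 0.0, -1]]
```

Call:
{"fn": "carry_out", "kwargs": {
  "commands": [
    [5.6, 0, 0, 0, -8.7, -0.4, -1],
    [6.7, 0, 0, 0, -10.4, -0.6, -1],
    [5.9, 0, 0, 0, -8.6, -0.4, -1],
    [4.1, 0, 0, -0.1, -4.8, -0.2, -1],
    [2.1, 0, 0, -0.1, -0.5, 0, -1],
    [0, 0, 0, -0.1, 3.5, 0, -1]
  ]
}}

```text
time_s: 12.9
ee_pos: [443.0, 9.4, 83.1]
ee_rot: [179.8, -0.0, 1.0]
force: [0.5, 0.1, -9.6]
gripper_width: 29.5
gripper_force: 50.0
```

Run:
```python
from q import *
d=look(4)
for N in(6,8):planq(d,[603,16,168,1],N,Tc=.2,wj=.02,wth=6,phm=.12)
```

```text
t=12.90 z=0.0410 innov=0.0100 pivot=[603.   12.5 168.1] c=[602.971  11.697 168.029   1.025   0.   ] rot=[179.8   -0.     1.02] F=[ 0.5  0.1 -9.6]
t=12.95 z=0.0363 innov=-0.0025 pivot=[603.   13.  168.2] c=[602.971  11.697 168.029   1.025   0.   ] rot=[ 1.7975e+02 -1.0000e-02  1.0700e+00] F=[-0.5  1.1 -9.3]
t=13.00 z=0.0326 innov=-0.0026 pivot=[602.9  13.4 168.1] c=[602.971  11.697 168.029   1.025   0.   ] rot=[179.9   -0.     1.11] F=[ 0.6  0.8 -8.6]
t=13.05 z=0.0300 innov=-0.0015 pivot=[602.9  13.4 168. ] c=[602.971  11.697 168.029   1.025   0.   ] rot=[1.7997e+02 1.0000e-02 1.0900e+00] F=[ 0.5  0.2 -8.7]
est [ 0.0301 -0.0364 -0.0014] sd [0.0037 0.0158 0.0027] z 0.0143
phi [-0.012 -0.014 -0.012 -0.008 -0.003] dy [1. 1. 1. 1. 1. 0.] left -0.0 theta max 0.03 joint max 0.039 end [ 0.0051 -0.0111] z 0.0003
[[0.7, 0.0, 0.0, 0.0, -1.6, -0.0, -1], [0.8, 0.0, 0.0, 0.0, -2.7, -0.0, -1], [0.7, 0.0, 0.0, 0.1, -3.5, 0.0, -1], [0.4, 0.0, 0.0, 0.1, -4.0, 0.0, -1], [0.2, 0.0, 0.0, 0.1, -4.4, 0.0, -1], [0.0, -0.0, 0.0, 0.1, -4.6, 0.0, -1]]
phi [-0.011 -0.014 -0.012 -0.009 -0.006 -0.003 -0.001] dy [0. 1. 1. 1. 1. 1. 0. 0.] left -0.0 theta max 0.03 joint max 0.037 end [ 0.0038 -0.007 ] z 0.0008
[[0.6, 0.0, 0.0, 0.0, -1.4, -0.0, -1], [0.8, 0.0, 0.0, 0.0, -2.2, -0.0, -1], [0.7, 0.0, 0.0, 0.0, -2.9, 0.0, -1], [0.5, 0.0, 0.0, 0.1, -3.4, 0.0, -1], [0.4, 0.0, 0.0, 0.1, -3.8, 0.0, -1], [0.2, 0.0, 0.0, 0.1, -4.1, 0.0, -1], [0.0, 0.0, 0.0, 0.1, -4.3, 0.0, -1], [0.0, -0.0, 0.0, 0.1, -4.5, 0.0, -1]]
```

Call:
{"fn": "carry_out", "kwargs": {
  "commands": [
    [0.7, 0, 0, 0, -1.6, 0, -1],
    [0.8, 0, 0, 0, -2.7, 0, -1],
    [0.7, 0, 0, 0.1, -3.5, 0, -1],
    [0.4, 0, 0, 0.1, -4, 0, -1],
    [0.2, 0, 0, 0.1, -4.4, 0, -1],
    [0, 0, 0, 0.1, -4.6, 0, -1]
  ]
}}

```text
time_s: 13.7
ee_pos: [443.0, 14.4, 83.0]
ee_rot: [180.0, 0.0, 1.0]
force: [-0.4, -0.7, -8.4]
gripper_width: 29.7
gripper_force: 50.0
```

Run:
```python
from q import *
d=load();d['plan']=[[0.7,0,0,0,-1.6,0,-1],[0.8,0,0,0,-2.7,0,-1],[0.7,0,0,.1,-3.5,0,-1],[.4,0,0,.1,-4,0,-1],[.2,0,0,.1,-4.4,0,-1],[0,0,0,.1,-4.6,0,-1]]
store(d);d=look(4)
for N,g in((6,-50),(7,-80)):planq(d,[601,g,167,-.5],N,Tc=.2,wj=.02,wth=6,phm=.12)
```

```text
t=13.70 z=0.0026 innov=-0.0040 pivot=[603.   17.3 168. ] c=[602.989  16.298 168.029   1.025   0.   ] rot=[1.7998e+02 1.0000e-02 1.0300e+00] F=[-0.4 -0.7 -8.4]
t=13.75 z=0.0014 innov=0.0002 pivot=[603.   17.4 168. ] c=[602.989  16.298 168.029   1.025   0.   ] rot=[1.7998e+02 1.0000e-02 1.0300e+00] F=[ 0.1  0.1 -8.1]
t=13.80 z=0.0001 innov=0.0000 pivot=[603.   17.4 168. ] c=[602.989  16.298 168.029   1.025   0.   ] rot=[1.7999e+02 1.0000e-02 1.0400e+00] F=[-0.2 -1.1 -8.4]
t=13.85 z=-0.0015 innov=-0.0003 pivot=[603.   17.3 168. ] c=[602.989  16.298 168.029   1.025   0.   ] rot=[1.7999e+02 1.0000e-02 1.0400e+00] F=[ 0.4  0.9 -9. ]
est [-0.0015 -0.0268 -0.0012] sd [0.0036 0.015  0.0026] z -0.0131
phi [-0.041 -0.045 -0.034 -0.018 -0.004] dy [ -6. -11. -13. -14. -11.  -7.] left -4.0 theta max 0.038 joint max 0.062 end [ 0.0238 -0.0545] z 0.0003
[[2.3, 0.0, 0.1, -0.1, 2.8, -0.0, -1], [2.6, 0.0, 0.3, -0.6, 12.7, 0.1, -1], [2.0, 0.0, 0.8, -1.5, 25.8, 0.5, -1], [1.0, 0.0, 1.2, -2.4, 39.6, 0.8, -1], [0.2, 0.0, 1.5, -3.0, 51.4, 1.0, -1], [0.0, -0.0, 1.5, -3.1, 58.3, 1.0, -1]]
phi [-0.056 -0.064 -0.052 -0.032 -0.011  0.003] dy [ -7. -13. -16. -18. -17. -13.  -8.] left -4.0 theta max 0.05 joint max 0.084 end [ 0.0309 -0.0685] z 0.0013
[[3.2, 0.0, 0.0, -0.1, 2.4, -0.1, -1], [3.7, 0.0, 0.2, -0.5, 14.0, -0.0, -1], [3.0, 0.0, 0.6, -1.3, 30.5, 0.3, -1], [1.8, 0.0, 1.0, -2.3, 48.9, 0.6, -1], [0.6, 0.0, 1.3, -3.1, 66.5, 0.9, -1], [-0.2, -0.0, 1.5, -3.6, 80.7, 1.0, -1], [0.0, -0.0, 1.5, -3.7, 88.1, 1.0, -1]]
```

Call:
{"fn": "carry_out", "kwargs": {
  "commands": [
    [3.2, 0, 0, -0.1, 2.4, -0.1, -1],
    [3.7, 0, 0.2, -0.5, 14, 0, -1],
    [3, 0, 0.6, -1.3, 30.5, 0.3, -1],
    [1.8, 0, 1, -2.3, 48.9, 0.6, -1],
    [0.6, 0, 1.3, -3.1, 66.5, 0.9, -1],
    [-0.2, 0, 1.5, -3.6, 80.7, 1, -1],
    [0, 0, 1.5, -3.7, 88.1, 1, -1]
  ]
}}

```text
time_s: 14.6
ee_pos: [440.8, -74.8, 82.0]
ee_rot: [180.0, 0.0, -0.5]
force: [-0.1, 1.0, -8.7]
gripper_width: 29.8
gripper_force: 50.0
```

Run:
```python
from q import *
d=look(4)
for N,g in((6,-150),(7,-180)):planq(d,[598,g,164,-2],N,Tc=.2,wj=.02,wth=6,phm=.12)
```

```text
t=14.60 z=0.0511 innov=0.0039 pivot=[600.8 -76.1 167. ] c=[ 6.00886e+02 -7.60420e+01  1.67029e+02 -4.75000e-01  0.00000e+00] rot=[ 1.7997e+02  1.0000e-02 -4.9000e-01] F=[-0.1  1.  -8.7]
t=14.65 z=0.0481 innov=0.0010 pivot=[601.  -76.8 167.1] c=[ 6.00886e+02 -7.60420e+01  1.67029e+02 -4.75000e-01  0.00000e+00] rot=[ 1.7995e+02 -1.0000e-02 -5.0000e-01] F=[ 0.1 -1.8 -9.6]
t=14.70 z=0.0438 innov=0.0004 pivot=[601.  -76.2 167.1] c=[ 6.00886e+02 -7.60420e+01  1.67029e+02 -4.75000e-01  0.00000e+00] rot=[ 1.8e+02 -1.0e-02 -5.6e-01] F=[ 0.4  1.2 -8. ]
t=14.75 z=0.0398 innov=-0.0004 pivot=[600.9 -75.7 167. ] c=[ 6.00886e+02 -7.60420e+01  1.67029e+02 -4.75000e-01  0.00000e+00] rot=[-179.98    0.     -0.55] F=[ 0.3  0.1 -8.7]
est [ 0.0387 -0.0491 -0.0015] sd [0.0035 0.0154 0.0025] z 0.0176
phi [-0.079 -0.09  -0.072 -0.043 -0.015] dy [ -7. -12. -15. -15. -13.  -8.] left -5.0 theta max 0.064 joint max 0.146 end [ 0.038  -0.0854] z 0.0012
[[4.5, 0.0, 0.1, -0.1, -0.0, -0.2, -1], [5.2, 0.0, 0.3, -0.4, 10.2, 0.3, -1], [4.1, 0.0, 0.8, -1.0, 25.3, 1.3, -1], [2.4, 0.0, 1.2, -1.7, 41.6, 2.3, -1], [0.8, 0.0, 1.5, -2.1, 56.0, 2.9, -1], [0.0, -0.0, 1.5, -2.2, 64.7, 3.0, -1]]
phi [-0.091 -0.107 -0.089 -0.059 -0.027 -0.002] dy [ -7. -13. -17. -19. -18. -15.  -9.] left -5.0 theta max 0.072 joint max 0.164 end [ 0.043  -0.0959] z 0.0016
[[5.2, 0.0, 0.0, -0.0, -0.4, -0.3, -1], [6.1, 0.0, 0.2, -0.3, 11.3, -0.0, -1], [5.1, 0.0, 0.6, -0.7, 29.3, 0.8, -1], [3.4, 0.0, 1.0, -1.2, 49.9, 1.8, -1], [1.5, 0.0, 1.3, -1.6, 70.0, 2.6, -1], [0.1, 0.0, 1.5, -1.9, 86.2, 3.0, -1], [0.0, -0.0, 1.5, -2.0, 94.8, 3.0, -1]]
```

Call:
{"fn": "carry_out", "kwargs": {
  "commands": [
    [5.2, 0, 0, 0, -0.4, -0.3, -1],
    [6.1, 0, 0.2, -0.3, 11.3, 0, -1],
    [5.1, 0, 0.6, -0.7, 29.3, 0.8, -1],
    [3.4, 0, 1, -1.2, 49.9, 1.8, -1],
    [1.5, 0, 1.3, -1.6, 70, 2.6, -1],
    [0.1, 0, 1.5, -1.9, 86.2, 3, -1],
    [0, 0, 1.5, -2, 94.8, 3, -1]
  ]
}}

```text
time_s: 15.5
ee_pos: [438.1, -169.2, 79.0]
ee_rot: [179.9, 0.0, -2.0]
force: [-0.2, 0.4, -9.0]
gripper_width: 29.9
gripper_force: 50.0
```

Run:
```python
from q import *
d=look(4,'pics/c.png')
for N,g in((6,-225),(7,-250)):planq(d,[593,g,158,-3.2],N,Tc=.2,wj=.02,wth=6,phm=.12)
```

```text
t=15.50 z=0.0672 innov=0.0011 pivot=[ 598.  -174.6  164. ] c=[ 598.011 -175.01   164.029   -1.975    0.   ] rot=[ 1.7993e+02  1.0000e-02 -1.9500e+00] F=[-0.2  0.4 -9. ]
t=15.55 z=0.0618 innov=0.0010 pivot=[ 598.2 -175.4  164.1] c=[ 598.011 -175.01   164.029   -1.975    0.   ] rot=[ 1.7991e+02 -2.0000e-02 -1.9600e+00] F=[ 0.2 -2.2 -8.2]
t=15.60 z=0.0548 innov=-0.0000 pivot=[ 598.2 -174.8  164.1] c=[ 598.011 -175.01   164.029   -1.975    0.   ] rot=[ 1.7998e+02 -1.0000e-02 -2.0200e+00] F=[ 0.7  0.6 -8.9]
t=15.65 z=0.0499 innov=0.0006 pivot=[ 598.  -174.3  164. ] c=[ 598.011 -175.01   164.029   -1.975    0.   ] rot=[-1.7998e+02  2.0000e-02 -2.0200e+00] F=[-0.1  0.  -8.5]
est [ 0.0466 -0.0846 -0.0017] sd [0.0035 0.0154 0.0025] z 0.0102
phi [-0.053 -0.06  -0.047 -0.026 -0.008] dy [ -5.  -8. -10. -10.  -9.  -5.] left -3.0 theta max 0.05 joint max 0.109 end [ 0.0277 -0.0658] z -0.0006
[[3.1, 0.0, 0.0, -0.1, -0.0, 0.1, -1], [3.4, 0.0, 0.3, -0.7, 6.9, 1.1, -1], [2.7, 0.0, 0.6, -1.6, 17.1, 2.9, -1], [1.5, 0.0, 1.0, -2.5, 28.0, 4.7, -1], [0.4, 0.0, 1.2, -3.1, 37.6, 5.8, -1], [0.0, -0.0, 1.2, -3.2, 43.3, 6.0, -1]]
phi [-0.065 -0.075 -0.062 -0.04  -0.017  0.   ] dy [ -5. -10. -13. -14. -13. -11.  -6.] left -4.0 theta max 0.056 joint max 0.127 end [ 0.0322 -0.0745] z 0.0001
[[3.7, 0.0, 0.0, -0.1, -0.2, -0.0, -1], [4.3, 0.0, 0.2, -0.3, 8.3, 0.6, -1], [3.6, 0.0, 0.5, -0.8, 21.3, 2.1, -1], [2.3, 0.0, 0.8, -1.5, 36.1, 3.7, -1], [0.9, 0.0, 1.0, -2.0, 50.5, 5.1, -1], [-0.0, -0.0, 1.2, -2.3, 62.1, 5.9, -1], [0.0, -0.0, 1.2, -2.4, 68.1, 6.0, -1]]
```

Run:
```python
from q import *
d=load();d['plan']=None
planq(d,[591,-289,154,-4.05],8,Tc=.2,wj=.02,wth=6,phm=.12)
```

```text
phi [-0.081 -0.097 -0.084 -0.059 -0.03  -0.005  0.009] dy [ -7. -12. -16. -19. -19. -17. -13.  -8.] left -4.0 theta max 0.066 joint max 0.154 end [ 0.0369 -0.0929] z -0.0031
[[4.7, 0.0, 0.0, -0.0, -0.5, -0.1, -1], [5.6, 0.0, 0.2, -0.3, 9.7, 0.6, -1], [4.8, 0.0, 0.6, -0.8, 26.0, 2.5, -1], [3.4, 0.0, 1.0, -1.4, 45.4, 4.9, -1], [1.7, 0.0, 1.5, -2.1, 65.4, 7.2, -1], [0.3, 0.0, 1.9, -2.7, 83.8, 9.0, -1], [-0.5, -0.0, 2.0, -3.0, 97.9, 9.9, -1], [0.0, -0.0, 2.1, -3.0, 104.5, 10.0, -1]]
```

Call:
{"fn": "carry_out", "kwargs": {
  "commands": [
    [4.7, 0, 0, 0, -0.5, -0.1, -1],
    [5.6, 0, 0.2, -0.3, 9.7, 0.6, -1],
    [4.8, 0, 0.6, -0.8, 26, 2.5, -1],
    [3.4, 0, 1, -1.4, 45.4, 4.9, -1],
    [1.7, 0, 1.5, -2.1, 65.4, 7.2, -1],
    [0.3, 0, 1.9, -2.7, 83.8, 9, -1],
    [-0.5, 0, 2, -3, 97.9, 9.9, -1],
    [0, 0, 2.1, -3, 104.5, 10, -1]
  ]
}}

```text
time_s: 16.5
ee_pos: [431.4, -273.7, 68.9]
ee_rot: [180.0, 0.0, -4.1]
force: [0.6, -0.3, -9.1]
gripper_width: 29.6
gripper_force: 50.0
```

Run:
```python
from q import *
d=look(4,'pics/d.png')
from m import B,pt
print('seat pivot',pt(B,160,0,136))
P=pt(B,160,0,152);planq(d,[*P,float(B[1])],8,Tc=.0,wj=.02,wth=6,phm=.1,wy=.5)
planq(d,[*pt(B,70,0,152),float(B[1])],5,Tc=.2,wj=.02,wth=6,phm=.1,wy=.05)
```

```text
t=16.50 z=0.0532 innov=-0.0053 pivot=[ 591.  -285.   153.8] c=[ 591.102 -285.201  154.029   -4.075    0.   ] rot=[ 1.80e+02  2.00e-02 -4.08e+00] F=[ 0.6 -0.3 -9.1]
t=16.55 z=0.0472 innov=0.0008 pivot=[ 591.3 -286.1  154.1] c=[ 591.102 -285.201  154.029   -4.075    0.   ] rot=[ 1.7997e+02 -2.0000e-02 -4.1100e+00] F=[ 1.3 -1.6 -8.9]
t=16.60 z=0.0399 innov=0.0001 pivot=[ 591.3 -285.5  154.1] c=[ 591.102 -285.201  154.029   -4.075    0.   ] rot=[ 1.80e+02 -2.00e-02 -4.15e+00] F=[-0.8  0.3 -8.9]
t=16.65 z=0.0327 innov=-0.0009 pivot=[ 591.1 -284.8  154. ] c=[ 591.102 -285.201  154.029   -4.075    0.   ] rot=[-1.7997e+02  1.0000e-02 -4.1400e+00] F=[ 0.  -0.8 -8.7]
est [ 0.0286 -0.1122 -0.0015] sd [0.0035 0.0157 0.0024] z -0.0197
width 131.8 yaws [np.float32(4.68), np.float32(4.68)] near-perp 175.49
width 132.0 yaws [np.float32(-4.05), np.float32(-4.04)] near-perp 5.26
seat pivot [ 682.21905518 -290.63021851  136.        ]
phi [0.016 0.021 0.02  0.017 0.013 0.009 0.005] dy [-0. -0.  0.  0.  0.  0.  0.  0.] left 0.0 theta max 0.028 joint max 0.028 end [-0.0007  0.0039] z 0.001
[[-0.9, 0.0, -0.0, 1.5, 1.5, 0.0, -1], [-1.2, 0.0, -0.0, 9.4, 2.0, 0.2, -1], [-1.1, 0.0, -0.0, 25.1, 2.0, 0.5, -1], [-1.0, 0.0, -0.0, 45.6, 1.6, 1.0, -1], [-0.8, 0.0, -0.0, 66.2, 1.0, 1.5, -1], [-0.5, 0.0, -0.0, 81.8, 0.3, 1.8, -1], [-0.3, 0.0, -0.0, 89.8, -0.4, 2.0, -1], [0.0, 0.0, -0.0, 91.3, -1.0, 2.0, -1]]
phi [0.02  0.026 0.023 0.015] dy [-0.  0.  0.  0.  0.] left 0.0 theta max 0.028 joint max 0.028 end [ 0.0022 -0.0023] z 0.0012
[[-1.2, 0.0, -0.0, 0.1, 1.8, 0.1, -1], [-1.5, 0.0, -0.0, 0.4, 2.1, 0.6, -1], [-1.3, 0.0, -0.0, 0.9, 1.7, 1.4, -1], [-0.9, 0.0, -0.0, 1.2, 0.7, 1.9, -1], [0.0, 0.0, -0.0, 1.3, -0.9, 2.0, -1]]
```

Call:
{"fn": "carry_out", "kwargs": {
  "commands": [
    [-0.9, 0, 0, 1.5, 1.5, 0, -1],
    [-1.2, 0, 0, 9.4, 2, 0.2, -1],
    [-1.1, 0, 0, 25.1, 2, 0.5, -1],
    [-1, 0, 0, 45.6, 1.6, 1, -1],
    [-0.8, 0, 0, 66.2, 1, 1.5, -1],
    [-0.5, 0, 0, 81.8, 0.3, 1.8, -1],
    [-0.3, 0, 0, 89.8, -0.4, 2, -1],
    [0, 0, 0, 91.3, -1, 2, -1],
    [0, 0, 0, 91.3, -1, 2, -1]
  ]
}}

```text
time_s: 17.6
ee_pos: [522.1, -278.0, 66.7]
ee_rot: [-180.0, 0.1, -4.0]
force: [-0.2, -0.6, -8.4]
gripper_width: 30.1
gripper_force: 50.0
```

Run:
```python
from q import *
for i in range(3):
    s,z,q=meas('pics/ins.png' if i==2 else None);print(s['time_s'],round(z,4),q.round(2),s['ee_pos'].round(1),s['ee_rot'].round(2),s['force'].round(1))
im=cv2.imread('pics/ins.png');cv2.imwrite('pics/insz.png',cv2.resize(im[110:270,340:470],None,fx=3.7,fy=3.7,interpolation=2))
```

```text
17.6 -0.0006 [ 681.84 -289.36  151.44] [ 522.1 -278.    66.7] [-1.7998e+02  9.0000e-02 -4.0500e+00] [-0.2 -0.6 -8.4]
17.65 -0.0004 [ 681.43 -289.45  151.46] [ 521.7 -278.1   66.8] [-1.7998e+02  1.0000e-01 -4.0700e+00] [-0.3  1.  -8.8]
17.7 0.0007 [ 681.32 -289.56  151.58] [ 521.6 -278.1   66.8] [-1.7998e+02  9.0000e-02 -4.0800e+00] [-0.9 -0.7 -8.7]
```

View pics/insz.png

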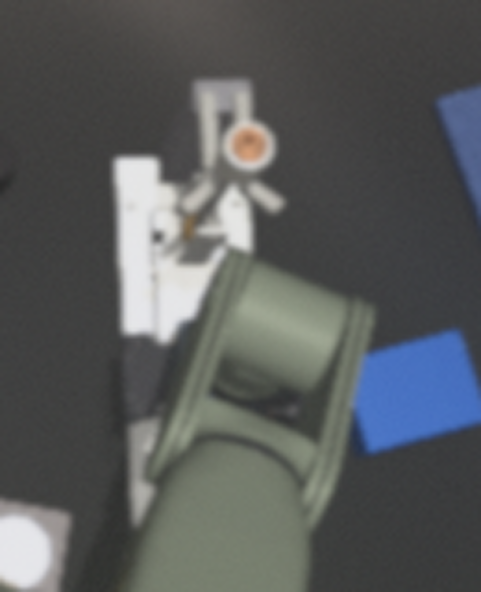

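Call:
{"fn": "carry_out", "kwargs": {
  "commands": [
    [0, 0, 0, 0, 0, 2, -1],
    [0, 0, 0, 0, 0, 5, -1],
    [0, 0, 0, 0, 0, 8, -1],
    [0, 0, 0, 0, 0, 11, -1],
    [0, 0, 0, 0, 0, 13, -1],
    [0, 0, 0, 0, 0, 14, -1],
    [0, 0, 0, 0, 0, 14.6, -1],
    [0, 0, 0, 0, 0, 15.2, -1],
    [0, 0, 0, 0, 0, 15.8, -1],
    [0, 0, 0, 0, 0, 16.2, -1],
    [0, 0, 0, 0, 0, 16.2, -1],
    [0, 0, 0, 0, 0, 16.2, -1]
  ]
}}

```text
time_s: 18.95
ee_pos: [522.7, -278.4, 50.9]
ee_rot: [180.0, -0.0, -4.1]
force: [0.1, -0.2, -8.8]
gripper_width: 29.9
gripper_force: 50.0
```

Call:
{"fn": "carry_out", "kwargs": {
  "commands": [
    [0, 0, 0, 0, 0, 0.3, -1],
    [0, 0, 0, 0, 0, 0.6, -1],
    [0, 0, 0, 0, 0, 0.9, -1],
    [0, 0, 0, 0, 0, 1.2, -1],
    [0, 0, 0, 0, 0, 1.2, -1],
    [0, 0, 0, 0, 0, 1.2, -1]
  ]
}}

```text
time_s: 19.55
ee_pos: [522.7, -278.5, 50.8]
ee_rot: [180.0, -0.0, -4.1]
force: [-3.7, 2.3, 5.0]
gripper_width: 30.0
gripper_force: 50.0
```

Weight is on the floor (force now +5 N). Open, then rise straight up.

Call:
{"fn": "carry_out", "kwargs": {
  "commands": [
    [0, 0, 0, 0, 0, 0, 0],
    [0, 0, 0, 0, 0, 0, 0.5],
    [0, 0, 0, 0, 0, 0, 1],
    [0, 0, 0, 0, 0, 0, 1],
    [0, 0, 0, 0, 0, 0, 1],
    [0, 0, 0, 0, 0, 0, 1],
    [0, 0, 0, 0, 0, -10, 1],
    [0, 0, 0, 0, 0, -30, 1],
    [0, 0, 0, 0, 0, -60, 1],
    [0, 0, 0, 0, 0, -90, 1],
    [0, 0, 0, 0, 0, -110, 1],
    [0, 0, 0, 0, 0, -120, 1],
    [0, 0, 0, 0, 0, -120, 1],
    [0, 0, 0, 0, 0, -120, 1]
  ]
}}

```text
time_s: 20.95
ee_pos: [522.1, -278.1, 168.9]
ee_rot: [-180.0, 0.1, -4.1]
force: [-0.4, 0.0, -0.4]
gripper_width: 91.2
gripper_force: 0.0
```

Run:
```python
from h import *
s=state();print(s['time_s'],s['ee_pos'],s['force'],s['gripper_width'])
im=grab_frame('top')[:,:,::-1];sd=grab_frame('side')[:,:,::-1]
cv2.imwrite('pics/fin.png',np.hstack([cv2.resize(im[110:270,340:450],None,fx=2.5,fy=2.5),cv2.resize(sd[90:250,270:450],None,fx=2.5,fy=2.5)]))
```

```text
20.95 [ 522.09545538 -278.13516959  168.89071803] [-0.39997316  0.04984518 -0.39641038] 91.18973994316889
```

View pics/fin.png

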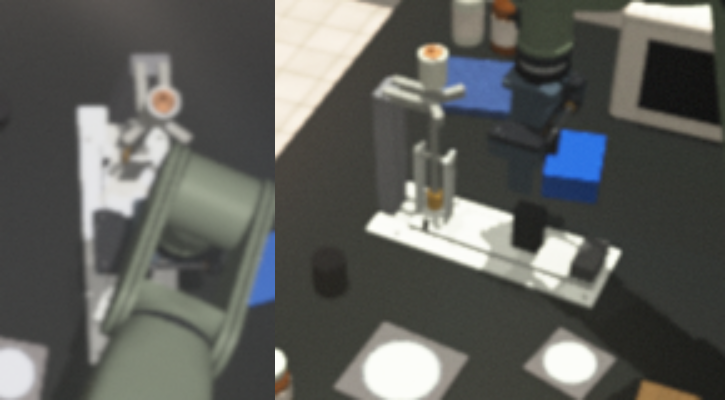

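The side view shows the holder flat in rest_b, its mast upright in the fork (cup at about (432,55) in the crop) and the gripper clear above the handle.

```bash
python3 -c "
from workcell import workorder
print(workorder.job_done())"
```

```text
the job is handed in; nothing more can be done
None
```

The holder was held balanced over the light plate for about 4.7 s, then set down and released in rest_b with its mast upright in the fork. The job is handed in; no verdict came back.

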